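# Load and seat an inspection carrier, then set its clamp air

## Task

Make the gauging station ready: first turn the air valve fully shut, take away the pipe nipple parked on the three-seat base and leave it on the bench clear of the base, and settle the empty carrier plate on the base with all three ball feet fully home (nose over nose). Then slip every loose galvanised nut lying on the bench flat over a pin of the seated carrier, one nut to a pin, and only when all are loaded turn the valve lever to half open, 45 degrees, on its middle mark. Leave the wood block, tape measure and marker where they are.

Things in the scene. Friction and masses are not known exactly. Their poses are not given: they have to be found in the camera images.
- base: Fixed steel base plate 10 mm thick: rectangle x -62 to +50, y -65 to +65 mm in its frame, 36 mm wide nose to x = +78. Three bright seats on it, up to 31 mm high: cone at the nose, V groove back left, flat post back right. Origin on the bench under the same point as the carrier's; z up. Seated, the carrier's origin is 24 mm above this one with the same yaw.
- seat_cone (a point): Where the centre of the carrier's nose ball foot is when it is home in the cone, at (62, 0, 32) mm in the base frame. The cone is 90 degrees, 20 mm wide at the mouth, whose rim lies 1.3 mm below this point; smooth, so it draws a ball in from up to about 8 mm off.
- seat_groove (a point): Where the centre of the back left ball foot is when home in the V groove, at (-46, 48, 32) mm in the base frame. 90 degree groove 20 mm wide, 26 mm long, pointing at the cone, smooth.
- seat_flat (a point): Where the centre of the back right ball foot is when home on the flat post (32 mm across, top 24 mm above the bench), at (-46, -48, 32) mm in the base frame.
- carrier: Loose aluminium carrier plate, about 0.7 kg, same outline and nose (+x) as the base, on three 16 mm ball feet. Origin level with the balls' lowest points, below the handle and the centre of mass (at bench height on the bench); plate underside 18 mm, top 28 mm above it; z up.
- carrier_handle (a point): Centre of the carrier's black handle bar, 66 mm above the carrier's origin: bar 62 mm long (along the carrier's x), 12 mm thick (along its y), 16 mm high, on two posts at x = -22 and +22 mm, 30 mm clear above the plate.
- foot_cone (a point): Centre of the nose ball foot of the carrier, (62, 0, 8) mm in its frame.
- foot_groove (a point): Centre of the back left ball foot, (-46, 48, 8) mm in the carrier's frame.
- foot_flat (a point): Centre of the back right ball foot, (-46, -48, 8) mm in the carrier's frame.
- lever (a joint): Opening angle of the quarter-turn valve lever, rad: 0 fully shut against its stop, 0.785 half open (middle mark), 1.571 fully open against its stop; it turns clockwise seen from above as it opens, and stays where it is left (about 2 N at the grip moves it).
- lever_grip (a point): Centre of the black upright round grip at the end of the valve lever, 16 mm across and 36 mm tall (its top 18 mm above this point, the lever strip 18 mm below), 75 mm from the lever's axis, centre 78.5 mm above the bench.
- valve: Fixed air valve: brass body on a 70 mm square steel flange, 110 mm of pipe along its own x, an aluminium disc with three raised marks (shut, half, full). Origin on the bench below the lever's vertical axis. The lever points along the valve's +y when shut, along its +x (in line with the pipe) when fully open.
- nipple_center (a point): Centre of the rusty pipe nipple, a hollow tube 42 mm across and 90 mm tall, 0.35 kg, standing at first on the middle of the base plate; z along the tube. It may stand or lie when put on the bench.
- wood_block: Grey wooden packing block, 60 x 110 x 45 mm; leave alone. Origin at its underside.
- tape_measure: Yellow tape measure, 34 x 76 x 64 mm; leave alone. Origin at its underside.
- marker: White marker pen, 18 x 130 mm, lying; leave alone. Origin at its underside.
- nut0_center (a point): Centre (half-way up) of a galvanised hex nut lying flat, 36 mm across flats (flats face its own x), 41 mm across corners, 19 mm high, 0.11 kg, bore about 21 mm; None when absent.
- nut1_center (a point): Centre (half-way up) of a galvanised hex nut lying flat, 36 mm across flats (flats face its own x), 41 mm across corners, 19 mm high, 0.11 kg, bore about 21 mm; None when absent.
- nut2_center (a point): Centre (half-way up) of a galvanised hex nut lying flat, 36 mm across flats (flats face its own x), 41 mm across corners, 19 mm high, 0.11 kg, bore about 21 mm; None when absent.
- nut3_center (a point): Centre (half-way up) of a galvanised hex nut lying flat, 36 mm across flats (flats face its own x), 41 mm across corners, 19 mm high, 0.11 kg, bore about 21 mm; None when absent.
- pin0 (a point): Where a nut's centre is when seated over this carrier pin, 9.5 mm above the plate, at (34, 34, 37.5) mm in the carrier's frame; pin 11 mm across, 14 mm high with a tapered top.
- pin1 (a point): Where a nut's centre is when seated over this carrier pin, 9.5 mm above the plate, at (-34, 34, 37.5) mm in the carrier's frame; pin 11 mm across, 14 mm high with a tapered top.
- pin2 (a point): Where a nut's centre is when seated over this carrier pin, 9.5 mm above the plate, at (-34, -34, 37.5) mm in the carrier's frame; pin 11 mm across, 14 mm high with a tapered top.
- pin3 (a point): Where a nut's centre is when seated over this carrier pin, 9.5 mm above the plate, at (34, -34, 37.5) mm in the carrier's frame; pin 11 mm across, 14 mm high with a tapered top.
There are look-alikes about, which are no part of the job. What is shaped like the part that bears nipple_center but blue or orange is not meant.

How it is judged:
By the outcome, as a careful person would: the job done as asked, in the order asked, and still so for the second after the job is handed in, with the robot touching nothing.
Of nut0, nut1, nut2, nut3 only 2 to 4 are there at a start; the rules pass over those that are not, and their reading is None.
At some moment in a run one of nut0, nut1, nut2, nut3 may be knocked a few centimetres aside while the robot is not near it.
Once in a run the grip may slacken for a moment while it holds something.
It also fails if it takes over 210 s, if anything falls off the work surface, if the arm or the gripper's body presses on something with over 40 N, if the wrist force passes 120 N, or if a joint passes its speed limit or range.

## Robot

A 6-joint arm with a two-finger parallel gripper is mounted at the origin on the work surface; the furniture and walls round the work are solid. World frame = base frame: x ahead of the robot, y to its left, z up, the work surface at z = 0. Lengths are in mm, angles in degrees, forces in N, time in s.
With the tool pointing down it reaches from about 350 to 850 mm from the base axis. Payload 8.1 kg.
Tool frame: the origin (TCP) lies on the centre line of the jaws, within the pads' length; the fingertips stand 8 mm ahead of it and the grasp point (between the pads) lies 11 mm behind it; x points along the fingers, z is the direction in which the jaws open and shut, and the axes are right-handed (so a half turn about x gives the same grasp; the last joint's range is limited). The gripper opens to 85 mm and grips with 20 to 120 N. Pads are 22 mm wide; open, the fingers measure 114 mm over their backs; the gripper's body (76 mm by 85 mm) begins 54 mm behind the grasp point. The pads swing forward as they close: fully open they stand 13 mm farther back than shut.
Start: joints at [-79.607, 7.471, 85.268, -0, 87.261, -4.893], TCP at [158.208, -578.771, 239.292] pointing down, gripper open.
Joint ranges: [-169.43, 169.43], [-51.17, 129.36], [1.28, 143.12], [-76.62, 256.62], [0, 156.53], [-152.29, 152.29]. Speed limits (degrees/s): [136.94, 136.94, 159.86, 180, 180, 180].

## Interface

Orientations are given as [roll, pitch, yaw] about the fixed x, y, z axes, in that order (R = Rz(yaw) Ry(pitch) Rx(roll)).
In Python, from bench import r, vision, order gives the robot as it stands. The module is installed in compiled form; this text tells all that it offers.
- The arm moves only by the shell command python3 -m jog 'ROWS' [FORCE]. ROWS is JSON, a list of rows, each a list of 3 entries, a list of its own where there are three numbers: the shift along the world's x, y, z in m, then the turn, a rotation vector about the world's x, y, z in rad, then the opening, from -1 (shut) to 1 (fully open). A call has 1 to 5 rows; each row is the pose to reach, as a shift and turn from the pose commanded when the call began; what a row does not reach only later rows make up. A row lasts 1/12 s, in which the tool goes at most 41.7 mm and 7.16 degrees, less where a joint would pass 70% of its speed; a pose out of reach is approached as far as the arm can. A call with a gripper value outside its range is refused whole. The fingers move at their own pace and stop on an object; FORCE is the grip in N (left out, the last holds). Time passes only in rows, so rows that repeat a pose let the fingers close. It gives the time, the measured TCP pose, the force and the opening at its end, in the units of the state.
- r.sense(): the state, without advancing time (a new reading comes with each control period).
- vision.snapshot(name): name is "scene" or "top"; returns the picture (384x512x3 uint8, red, green, blue); there is no depth.
- vision.camera_model(name): a dict with "fov_y" (degrees; the focal length in pixels is half the picture's height over the tangent of half this angle, whatever the lens; pixels are square), "cx", "cy" (the principal point, pixels), "world_to_cam" (4x4, takes a point from world to camera coordinates). Camera axes: x right, y down, z forward; pixel columns grow to the right and rows downward; lengths in mm; the calibration is good to about 2 mm. A picture is of the moment at which its call begins. camera_model takes no time and is no camera call.
- order.hand_in(): hands the job in, once; it reports no verdict.
The state is a dict: "time": time; "joint_pos": joint angles; "qd": joint speeds; "joint_efforts": joint torques, N m; "tool_pos": TCP position; "tcp_rot": TCP orientation; "ft_force": force on the tool from outside, world axes, zero at the start; "wrist_torque": the same for the moment, N m; "finger_gap": finger opening in mm.
Only numpy, scipy, OpenCV 4.12 (cv2) and the standard library are available. Lean on these libraries where they do the work, as an engineer would, in place of code of your own. Each camera call takes 0.05 s, during which the arm holds its last target.

## Working session

There is one attempt and no reset: what is moved stays moved. The work goes in short steps, Python scripts to look and compute and a shell command to move; the robot and the scene stay as the last step left them, time stands still between calls to the robot, and variables do not carry over. Pictures are saved under pics/ and viewed, and the job is handed in when it is done.

```bash
mkdir -p pics && ls
python3 - <<'E'
from bench import r, vision, order
import cv2, json, numpy as np
s=r.sense(); print(s)
for n in ("scene","top"):
    im=vision.snapshot(n); cv2.imwrite(f"pics/{n}0.png",im[:,:,::-1]); m=vision.camera_model(n); print(n,m)
E
```

```text
pics
{'time': 0.0, 'joint_pos': array([-7.96064167e+01,  7.51556975e+00,  8.53294173e+01, -1.93175894e-04,
        8.72610732e+01, -4.89162763e+00]), 'qd': array([-0.05168316,  0.05230801, -0.004445  ,  0.0365642 ,  0.10476328,
       -0.01791974]), 'joint_efforts': array([ 1.09956098e-03, -5.69405329e+01, -5.00538433e+01, -2.06748257e-05,
        1.48348405e-02,  4.41100451e-05]), 'tool_pos': array([ 158.11279072, -578.23962289,  238.23827802]), 'tcp_rot': array([175.212601  ,  89.89393956, 100.49782134]), 'ft_force': array([0.3940438 , 0.29629783, 0.03959525]), 'wrist_torque': array([ 0.04076699, -0.02545617, -0.00359517]), 'finger_gap': 85.24705634103543}
scene {'fov_y': 45.266802070083, 'cx': 255.4300553206979, 'cy': 188.9414591264717, 'world_to_cam': array([[ 5.84464636e-01, -8.11415618e-01, -2.40516954e-03,
        -3.67490072e+02],
       [-6.44463304e-01, -4.62403378e-01, -6.08974683e-01,
         4.60573746e+02],
       [ 4.93019410e-01,  3.57474210e-01, -7.93186012e-01,
         1.07634918e+03],
       [ 0.00000000e+00,  0.00000000e+00,  0.00000000e+00,
         1.00000000e+00]])}
top {'fov_y': 45.89595773815581, 'cx': 249.83817779071921, 'cy': 187.09140543798122, 'world_to_cam': array([[-1.08060837e-02, -9.99644064e-01, -2.43920999e-02,
         4.10544198e+01],
       [-9.88954442e-01,  1.42903605e-02, -1.47529308e-01,
         6.23865931e+02],
       [ 1.47825369e-01,  2.25284615e-02, -9.88756860e-01,
         1.47914881e+03],
       [ 0.00000000e+00,  0.00000000e+00,  0.00000000e+00,
         1.00000000e+00]])}
```

View pics/scene0.png

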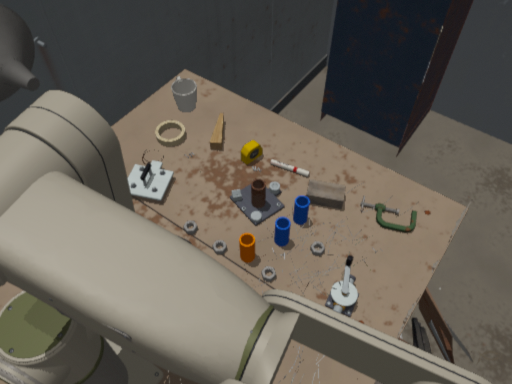

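View pics/top0.png

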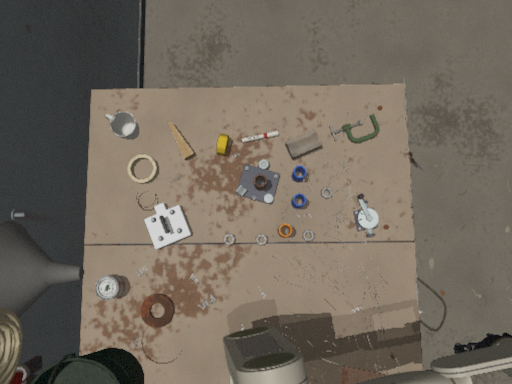

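The top view shows the carrier at (167,225), the base with the rusty nipple at (262,182), and the valve at (367,217). The nut candidates are at (230,239), (262,239), (309,236) and (327,193). The blue (300,174; 300,201) and orange (286,230) tubes are the look-alikes. I'll enlarge these next.

```bash
cat > h.py <<'E'
import numpy as np, cv2
from bench import r, vision
def cam(n):
    m=vision.camera_model(n); f=192/np.tan(np.radians(m['fov_y']/2)); return f,m['cx'],m['cy'],np.array(m['world_to_cam'])
def ray(n,u,v):
    f,cx,cy,T=cam(n); R=T[:3,:3]; o=-R.T@T[:3,3]; d=R.T@np.array([(u-cx)/f,(v-cy)/f,1.]); return o,d
def plane(n,u,v,z):
    o,d=ray(n,u,v); return o+d*(z-o[2])/d[2]
def proj(n,p):
    f,cx,cy,T=cam(n); c=T[:3,:3]@np.asarray(p,float)+T[:3,3]; return np.array([cx+f*c[0]/c[2],cy+f*c[1]/c[2]])
def tri(uv1,uv2):
    A=[];b=[]
    for n,uv in (("scene",uv1),("top",uv2)):
        o,d=ray(n,*uv); d/=np.linalg.norm(d); P=np.eye(3)-np.outer(d,d); A.append(P); b.append(P@o)
    return np.linalg.solve(A[0]+A[1],b[0]+b[1])
def crop(n,name,x0,y0,x1,y1,k,im=None):
    if im is None: im=vision.snapshot(n)
    c=cv2.resize(im[y0:y1,x0:x1],None,fx=k,fy=k,interpolation=cv2.INTER_CUBIC)
    c=c[:,:,::-1].copy()
    for u in range((x0//20+1)*20,x1,20):
        cv2.putText(c,str(u),((u-x0)*k,8),0,.35,(255,255,0),1); cv2.line(c,((u-x0)*k,10),((u-x0)*k,14),(255,255,0),1)
    for v in range((y0//20+1)*20,y1,20):
        cv2.putText(c,str(v),(0,(v-y0)*k),0,.35,(255,255,0),1)
    cv2.imwrite("pics/"+name,c); return im
E
python3 - <<'E'
from h import *
t=cv2.imread("pics/top0.png")[:,:,::-1]; s=cv2.imread("pics/scene0.png")[:,:,::-1]
crop("top","t_a.png",135,120,400,260,3,t)
crop("scene","s_a.png",110,130,375,320,3,s)
E
```

```text
(no output)
```

View pics/t_a.png

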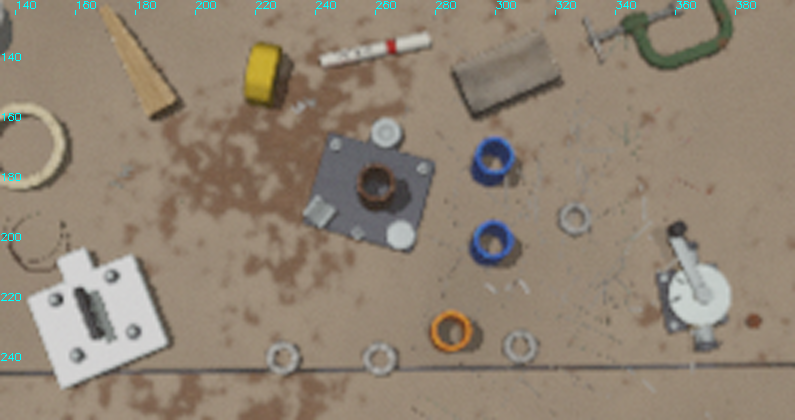

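View pics/s_a.png

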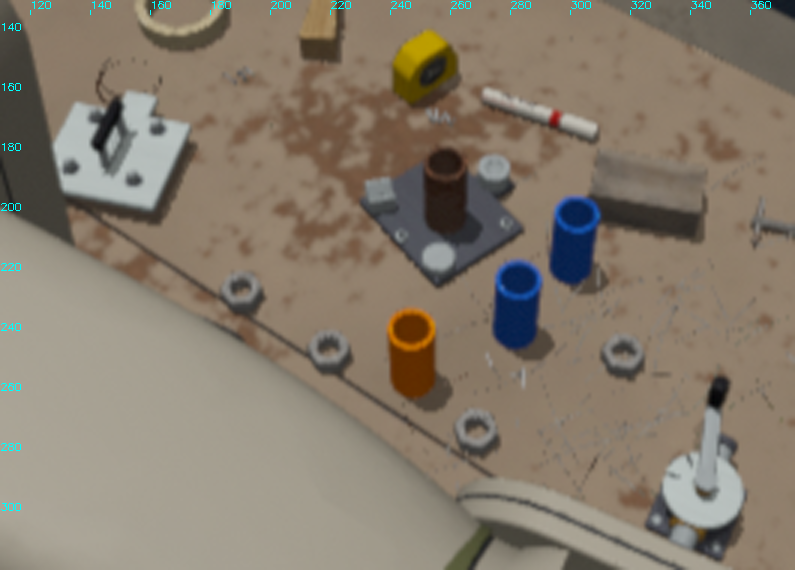

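Run:
```python
from h import *
t=cv2.imread("pics/top0.png")[:,:,::-1]; s=cv2.imread("pics/scene0.png")[:,:,::-1]
crop("top","t_v.png",345,185,390,245,10,t)
crop("scene","s_v.png",315,250,370,315,10,s)
a=cv2.imread("pics/t_v.png");b=cv2.imread("pics/s_v.png")
h=max(a.shape[0],b.shape[0]);c=np.zeros((600,800,3),np.uint8)
a=a[:600,:380];b=cv2.resize(b,None,fx=.75,fy=.75)
c[:a.shape[0],:a.shape[1]]=a;c[:b.shape[0],385:385+b.shape[1]]=b
cv2.imwrite("pics/v.png",c)
```

```text
(no output)
```

View pics/v.png

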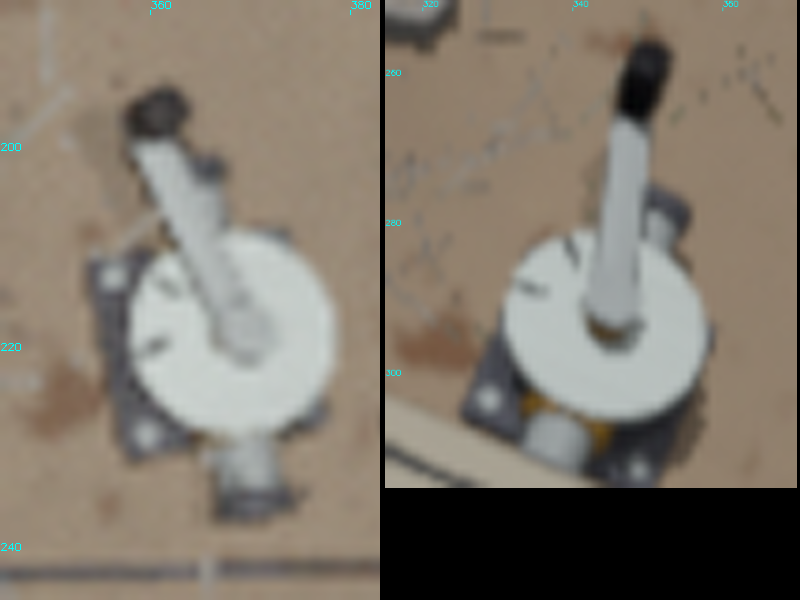

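The valve is nearly full open: its pipe runs up-image. The marks at (360,220) and (361.5,214) are shut and half. Next I'll measure everything numerically.

Run:
```python
from h import *
np.set_printoptions(precision=1,suppress=True)
t=cv2.imread("pics/top0.png"); s=cv2.imread("pics/scene0.png")
# valve disc: centre in top approx (368,218.3)  scene
dt=(368.2,218.6); ds=(345.2,293.5)
print("disc",tri(ds,dt))
print("grip top", tri((349.7,256.5),(361.2,195)), tri((348.7,260.5),(360.8,196)))
# nuts: grey bright, low saturation components
for n,im,rois in (("top",t,[(229,239),(261,239),(308,236),(326,193)]),("scene",s,[(190,227),(219,247),(268,273),(318,248)])):
    for (u,v) in rois:
        k=11
        c=im[v-k:v+k+1,u-k:u+k+1]; hsv=cv2.cvtColor(cv2.resize(c,None,fx=8,fy=8,interpolation=cv2.INTER_CUBIC),cv2.COLOR_BGR2HSV)
        m=((hsv[...,1]<40)&(hsv[...,2]>85)).astype(np.uint8)
        m=cv2.morphologyEx(m,cv2.MORPH_OPEN,np.ones((5,5)))
        cs,_=cv2.findContours(m,cv2.RETR_EXTERNAL,cv2.CHAIN_APPROX_NONE)
        cc=max(cs,key=cv2.contourArea); x,y,w,h=cv2.boundingRect(cv2.convexHull(cc)); M=cv2.moments(cv2.convexHull(cc))
        p=(M['m10']/M['m00']/8+u-k-.44,M['m01']/M['m00']/8+v-k-.44)
        print(n,np.array(p),"size",w/8,h/8,plane(n,*p,10))
```

```text
disc [ 514.5 -358.6   50.3]
grip top [ 585.2 -325.7  103.2] [ 583.6 -327.4   86.7]
top [228.8 238.9] size 11.375 11.375 [453.1 107.4  10. ]
top [259.5 239.7] size 17.5 11.5 [449.3   3.2  10. ]
top [306.3 237.2] size 17.5 14.25 [ 456. -155.   10.]
top [326.3 192.5] size 11.125 11.5 [ 607.3 -227.9   10. ]
scene [189.7 225.5] size 13.375 11.125 [459.6 112.8  10. ]
scene [219.  245.4] size 14.0 11.625 [457.1   2.7  10. ]
scene [268.1 272.2] size 14.25 13.125 [ 469.1 -157.3   10. ]
scene [317.3 246.7] size 14.125 12.125 [ 614.6 -224.1   10. ]
```

Run:
```python
from h import *
t=cv2.imread("pics/top0.png")[:,:,::-1]; s=cv2.imread("pics/scene0.png")[:,:,::-1]
def tile(name,items,k=8,hw=12):
    rows=[]
    for n,im in (("top",t),("scene",s)):
        row=[]
        for (u,v) in items[n]:
            c=cv2.resize(im[v-hw:v+hw,u-hw:u+hw],None,fx=k,fy=k,interpolation=cv2.INTER_CUBIC)[:,:,::-1].copy()
            for i in range(0,2*hw,4):
                cv2.line(c,(i*k+k//2,0),(i*k+k//2,6),(0,255,255),1); cv2.line(c,(0,i*k+k//2),(6,i*k+k//2),(0,255,255),1)
            cv2.putText(c,f"{u-hw},{v-hw}",(8,14),0,.4,(0,255,255),1)
            row.append(c)
        rows.append(np.hstack(row))
    cv2.imwrite("pics/"+name,np.vstack(rows))
tile("nuts.png",{"top":[(229,239),(261,239),(308,236),(326,193)],"scene":[(190,227),(219,247),(268,273),(318,248)]})
tile("bc.png",{"top":[(167,225),(258,185)],"scene":[(150,180),(259,200)]},8,25)
```

```text
(no output)
```

View pics/nuts.png

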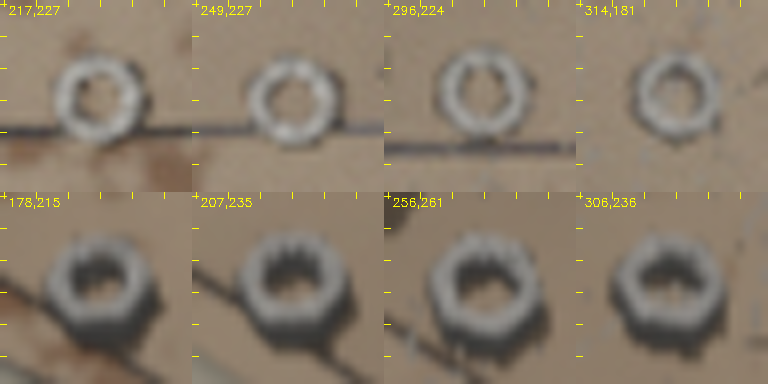

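View pics/bc.png

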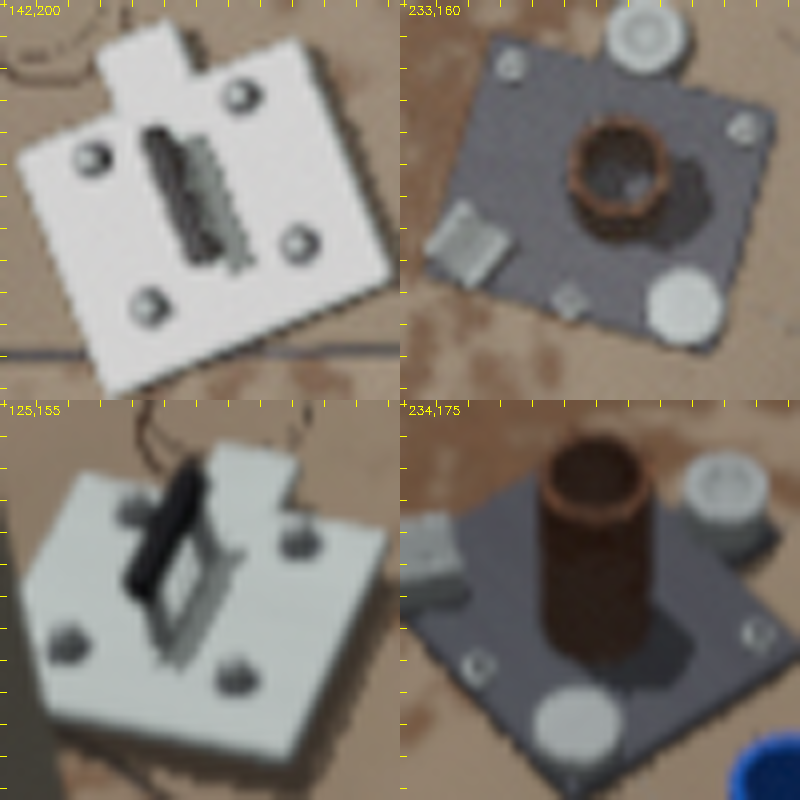

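```bash
cat >> h.py <<'E'
def fit2(model,pts):
    M=np.array(model,float);P=np.array(pts)[:,:2]; mc=M.mean(0);pc=P.mean(0)
    A=M-mc;B=P-pc; yaw=np.arctan2((A[:,0]*B[:,1]-A[:,1]*B[:,0]).sum(),(A*B).sum())
    c,s=np.cos(yaw),np.sin(yaw);R=np.array([[c,-s],[s,c]]); t=pc-R@mc
    return t,np.degrees(yaw),np.linalg.norm((A@R.T)-B,axis=1)
E
python3 - <<'E'
from h import *
np.set_printoptions(precision=1,suppress=True)
T=[(228.8,238.8),(261.2,239.1),(308.1,235.2),(326.3,192.4)];S=[(190.1,225.6),(219.3,245.6),(268.4,272.4),(317.2,246.8)]
for a,b in zip(T,S): print("nut",tri(b,a),plane("top",*a,19)[:2],plane("scene",*b,19)[:2])
q=lambda o,p:(o[0]+p[0]/8-.44,o[1]+p[1]/8-.44)
# carrier
o=(142,200)
C=[(108,396),(395,275),(18,158),(298,38),(98,52),(172,18)]
Mc=[(-62,65),(-62,-65),(50,65),(50,-65),(78,18),(78,-18)]
print("carrier top",fit2(Mc,[plane("top",*q(o,p),28) for p in C]))
P=[(92,158),(150,307),(300,244),(241,95)]
Mp=[(34,34),(-34,34),(-34,-34),(34,-34)]
print("carrier pins top",fit2(Mp,[plane("top",*q(o,p),40) for p in P]))
os=(125,155)
Ps=[(135,512-400),(70,643-400),(237,677-400),(302,541-400)]
print("carrier pins scene",fit2(Mp,[plane("scene",*q(os,p),40) for p in Ps]))
ob=(233,160)
B=[(92,35),(375,105),(308,353),(25,280)]
Mb=[(50,65),(50,-65),(-62,-65),(-62,65)]
print("base top",fit2(Mb,[plane("top",*q(ob,p),10) for p in B]))
st=[q(ob,(246,37)),q(ob,(284,306)),q(ob,(70,243))]
print("base seats top",fit2([(62,0),(-46,-48),(-46,48)],[plane("top",*st[0],31),plane("top",*st[1],24),plane("top",*st[2],29)]))
oss=(234,175)
print("cone",tri(q(oss,(326,87)),st[0]),"flat",tri(q(oss,(178,324)),st[1]))
print("nipple",tri(q(oss,(197,77)),q(ob,(219,165))),plane("top",*q(ob,(219,165)),100))
print("handle", plane("top",*q(o,(182,193)),74))
# valve flange bolts
print("flange", plane("top",356,212.8,10),plane("top",359.3,228.5,10))
E
```

```text
nut [453.7 105.8  23. ] [453.2 106.7] [456.2 107.2]
nut [451.4  -3.1  22.1] [450.9  -2.5] [453.3  -2.3]
nut [ 462.8 -160.9   22.6] [ 462.1 -160.4] [ 465.2 -160.7]
nut [ 606.3 -226.4   23.2] [ 606.4 -226.5] [ 609.1 -225.9]
carrier top (array([501.8, 316.5]), np.float64(22.295100263006972), array([2. , 1.7, 1.9, 1.4, 1.6, 0.4]))
carrier pins top (array([502. , 315.9]), np.float64(22.266634907568232), array([0.3, 0.3, 0.2, 0.2]))
carrier pins scene (array([501.6, 312.5]), np.float64(22.46008047227098), array([1. , 1. , 0.5, 0.1]))
base top (array([647.3,   5.7]), np.float64(-15.446551533934482), array([2.3, 1.5, 2.6, 1.9]))
base seats top (array([647.2,   4.2]), np.float64(-16.93321395851396), array([1.3, 0.9, 0.9]))
cone [704.6 -14.2  38.5] flat [590.  -28.4  29. ]
nipple [638.6  -1.8 103.7] [638.6  -1.1 100. ]
handle [503.  314.5  74. ]
flange [ 536.3 -325.9   10. ] [ 482.9 -334.6   10. ]
```

Run:
```python
from h import *
from scipy.spatial.transform import Rotation as Ro
np.set_printoptions(precision=1,suppress=True)
for z in (46,50,55): print("disc",z,plane("top",367.9,217.9,z),plane("scene",345.0,293.2,z))
print("hub z62",plane("top",369,217.5,62))
print("grip",plane("top",361.2,194.5,96.5),plane("scene",350,256.5,96.5))
print("pipe ends",plane("top",366,201,35),plane("top",369.6,235,35))
print("marks shut,half",plane("top",360.2,219.6,50),plane("top",361.7,213.6,50))
s=r.sense(); R=Ro.from_euler('xyz',s['tcp_rot'],degrees=True).as_matrix(); print(s['tool_pos'],R)
```

```text
disc 46 [ 515.6 -356.8   46. ] [ 518.8 -359.1   46. ]
disc 50 [ 515.3 -355.8   50. ] [ 516.8 -359.6   50. ]
disc 55 [ 514.9 -354.7   55. ] [ 514.4 -360.1   55. ]
hub z62 [ 515.7 -356.7   62. ]
grip [ 587.5 -327.1   96.5] [ 589.8 -325.6   96.5]
pipe ends [ 573.3 -355.8   35. ] [ 459.7 -362.2   35. ]
marks shut,half [ 510.  -330.3   50. ] [ 529.8 -336.1   50. ]
[ 158.1 -578.3  238.3] [[-0.   1.   0.3]
 [ 0.   0.3 -1. ]
 [-1.   0.  -0. ]]
```

```bash
python3 -m jog '[[[0.036,0.021,0],[0,0,0.12],1],[[0.072,0.042,0],[0,0,0.24],1],[[0.108,0.063,0],[0,0,0.36],1],[[0.144,0.084,0],[0,0,0.48],1],[[0.18,0.105,0],[0,0,0.6],1]]' 30
```

```text
time: 0.52
tool_pos: [339.3, -472.4, 238.8]
tcp_rot: [159.7, 90.0, 119.6]
ft_force: [0.4, -1.8, 0.0]
finger_gap: 85.6
```

```bash
python3 -m jog '[[[0.036,0.021,0],[0,0,0.1],0.5],[[0.072,0.042,0],[0,0,0.185],0.2],[[0.108,0.063,0],[0,0,0.185],0.2],[[0.144,0.084,0],[0,0,0.185],0.2],[[0.18,0.105,0],[0,0,0.185],0.2]]' 30 && python3 -m jog '[[[0.034,0.02,-0.01],[0,0,0],0.2],[[0.069,0.042,-0.04],[0,0,0],0.2],[[0.069,0.042,-0.078],[0,0,0],0.2],[[0.069,0.042,-0.11],[0,0,0],0.2],[[0.069,0.042,-0.11],[0,0,0],0.2]]' 30
```

```text
time: 0.93
tool_pos: [519.5, -367.2, 238.8]
tcp_rot: [172.3, 90.0, 142.6]
ft_force: [-0.0, -0.8, 0.3]
finger_gap: 51.4
time: 1.35
tool_pos: [583.0, -322.5, 118.8]
tcp_rot: [176.4, 89.1, 146.8]
ft_force: [-1.5, 0.4, -2.8]
finger_gap: 51.5
```

Run:
```python
from h import *
im=crop("scene","s1.png",280,200,420,310,6); print(r.sense()['tool_pos'],r.sense()['tcp_rot'],proj("scene",[587.5,-327.5,78]))
```

```text
[ 583.86813634 -324.08554568  123.13926937] [176.7767316   89.34561928 147.09106316] [349.08923005 261.05301936]
```

View pics/s1.png

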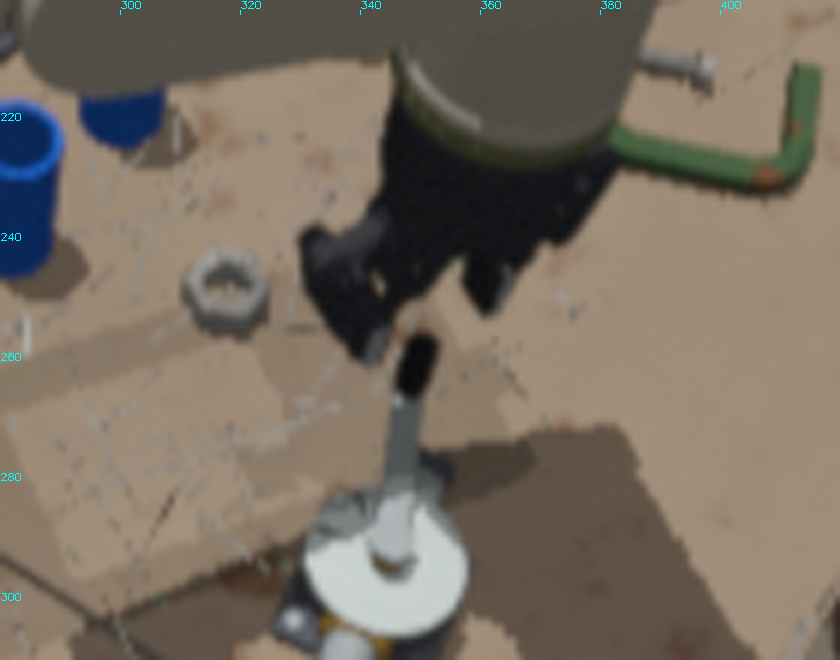

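The grip sits between the two fingertips in the picture (fingers at (341,258) and (361,250), grip at (349,259)). I'll settle first, then go down.

```bash
python3 -m jog '[[[0,0,0],[0,0,0],0.2],[[0,0,0],[0,0,0],0.2],[[0,0,0],[0,0,0],0.2]]' 30
```

```text
time: 1.65
tool_pos: [588.5, -328.6, 133.3]
tcp_rot: [-4.0, 89.7, -33.8]
ft_force: [0.3, 0.3, 0.9]
finger_gap: 51.2
```

```bash
python3 -m jog '[[[0,0,-0.028],[0,0,0],0.2],[[0,0,-0.054],[0,0,0],0.2],[[0,0,-0.054],[0,0,0],0.2],[[0,0,-0.054],[0,0,0],0.2],[[0,0,-0.054],[0,0,0],0.2]]' 30
```

```text
time: 2.07
tool_pos: [588.1, -327.8, 78.0]
tcp_rot: [-4.0, 89.8, -33.7]
ft_force: [0.6, -0.1, 0.7]
finger_gap: 51.2
```

```bash
python3 -m jog '[[[0,0,0],[0,0,0],-0.4],[[0,0,0],[0,0,0],-0.7],[[0,0,0],[0,0,0],-1],[[0,0,0],[0,0,0],-1],[[0,0,0],[0,0,0],-1]]' 30
```

```text
time: 2.48
tool_pos: [587.7, -327.5, 77.2]
tcp_rot: [-13.2, 89.9, -42.9]
ft_force: [-2.3, 0.3, 6.4]
finger_gap: 14.7
```

```bash
python3 -m jog '[[[-0.0072,0.0123,0],[0,0,0],-1],[[-0.0164,0.0234,0],[0,0,0],-1],[[-0.0275,0.0326,0],[0,0,0],-1],[[-0.0401,0.0394,0],[0,0,0],-1],[[-0.0401,0.0394,0],[0,0,0],-1]]' 30
```

```text
time: 2.9
tool_pos: [548.2, -285.3, 77.3]
tcp_rot: [41.9, 89.8, 12.3]
ft_force: [4.3, 9.1, 2.4]
finger_gap: 14.7
```

```bash
python3 -m jog '[[[-0.014,0.0076,0],[0,0,0],-1],[[-0.0283,0.0092,0],[0,0,0],-1],[[-0.0426,0.0081,0],[0,0,0],-1],[[-0.047,0.0072,0],[0,0,0],-1],[[-0.047,0.0072,0],[0,0,0],-1]]' 30
```

```text
time: 3.32
tool_pos: [505.8, -279.0, 77.6]
tcp_rot: [28.8, 89.2, -0.9]
ft_force: [26.7, 7.4, -8.0]
finger_gap: 15.0
```

```bash
python3 -m jog '[[[0.001,0,0],[0,0,0],-0.5],[[0.002,0,0],[0,0,0],-0.1],[[0.004,0,0],[0,0,0],0.2],[[0.004,0,0.0],[0,0,0],0.2],[[0.004,0,0],[0,0,0],0.2]]' 30 && python3 -m jog '[[[0,0,0.035],[0,0,0],0.2],[[0,0,0.07],[0,0,0],0.2],[[0,0,0.105],[0,0,0],0.2],[[0,0,0.14],[0,0,0],0.2],[[0,0.03,0.14],[0,0,0],0.2]]' 30
python3 - <<'E'
from h import *
im=crop("scene","s2.png",280,200,420,310,4);im=crop("top","t2.png",320,165,400,250,4)
a=cv2.imread("pics/s2.png");b=cv2.imread("pics/t2.png");c=np.zeros((440,900,3),np.uint8);c=c[:,:800]
a=a[:,:];c[:a.shape[0],:475]=a[:,:475];c[:340,478:798]=b[:,:320];cv2.imwrite("pics/st2.png",c)
E
```

```text
time: 3.73
tool_pos: [503.9, -280.4, 75.3]
tcp_rot: [-156.3, 90.0, 173.9]
ft_force: [-0.3, -0.2, -0.0]
finger_gap: 51.1
time: 4.15
tool_pos: [506.8, -255.8, 224.4]
tcp_rot: [-10.2, 89.2, -40.1]
ft_force: [3.0, -0.6, 1.4]
finger_gap: 50.8
```

View pics/st2.png

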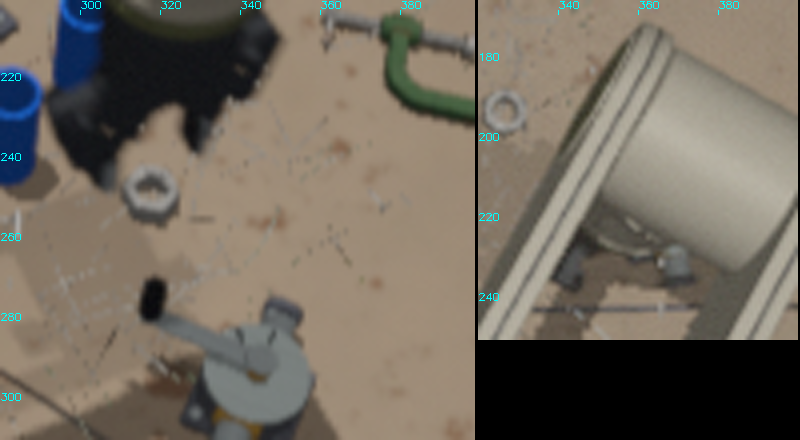

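Lever now lies at the shut end: grip at (317,274) in scene, 27 N against the stop when it was pushed. Next is the rusty nipple at top (262,182). It is brown, while the look-alikes are blue and orange, so this is the one.

```bash
python3 -m jog '[[[0.019,0.034,0],[0,0,0],1],[[0.038,0.068,0],[0,0,0],1],[[0.057,0.102,0],[0,0,0],1],[[0.076,0.136,0],[0,0,0],1],[[0.095,0.17,0],[0,0,0],1]]' 40 && python3 -m jog '[[[0.015,0.03,0],[0,0,0],1],[[0.031,0.07,0],[0,0,0],1],[[0.031,0.075,0],[0,0,0],1],[[0.031,0.075,0],[0,0,0],1],[[0.031,0.075,0],[0,0,0],1]]' 40
python3 - <<'E'
from h import *
im=crop("scene","s3.png",200,130,330,260,4);im=crop("top","t3.png",200,120,320,250,3)
s=r.sense();print(s['tool_pos'],s['tcp_rot'])
E
```

```text
time: 4.67
tool_pos: [599.2, -79.1, 214.5]
tcp_rot: [-148.3, 89.9, -178.0]
ft_force: [1.0, -1.1, 0.4]
finger_gap: 85.6
time: 5.08
tool_pos: [629.6, -5.5, 214.3]
tcp_rot: [-130.8, 89.9, -160.4]
ft_force: [-0.4, -0.3, -0.4]
finger_gap: 85.4
[629.5094227   -6.8293341  214.79677867] [-119.33711748   89.93462531 -149.14629189]
```

View pics/s3.png

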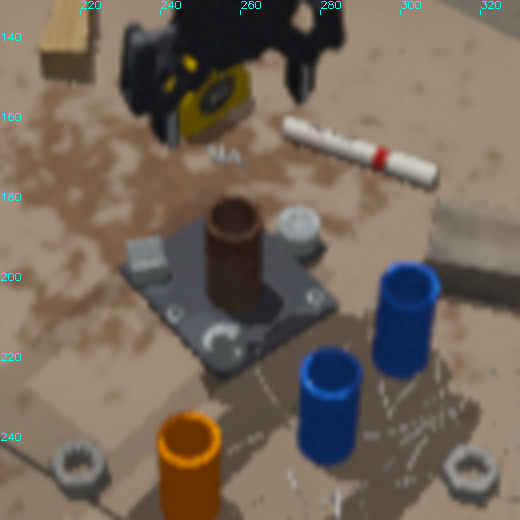

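```bash
python3 -m jog '[[[0.009,0.0053,-0.03],[0,0,0],1],[[0.009,0.0053,-0.065],[0,0,0],1],[[0.009,0.0053,-0.1],[0,0,0],1],[[0.009,0.0053,-0.13],[0,0,0],1],[[0.009,0.0053,-0.148],[0,0,0],1]]' 40 && python3 -m jog '[[[0,0,0],[0,0,0],0.5],[[0,0,0],[0,0,0],0],[[0,0,0],[0,0,0],-0.5],[[0,0,0],[0,0,0],-1],[[0,0,0],[0,0,0],-1]]' 40
```

```text
time: 5.6
tool_pos: [636.2, -1.9, 62.9]
tcp_rot: [-150.9, 89.7, 179.2]
ft_force: [0.3, 0.4, -1.4]
finger_gap: 85.5
time: 6.02
tool_pos: [640.8, -0.5, 70.1]
tcp_rot: [20.9, 89.8, -8.8]
ft_force: [-0.4, -1.0, 4.5]
finger_gap: 40.4
```

```bash
python3 -m jog '[[[0,0,0.015],[0,0,0],-1],[[0,0,0.035],[0,0,0],-1],[[0,0,0.06],[0,0,0],-1],[[0,0,0.07],[0,0,0],-1],[[0,0,0.07],[0,0,0],-1]]' 50 && python3 -m jog '[[[0.003,0.025,0],[0,0,0],-1],[[0.009,0.058,0],[0,0,0],-1],[[0.015,0.092,0],[0,0,0],-1],[[0.021,0.126,0],[0,0,0],-1],[[0.027,0.16,0],[0,0,0],-1]]' 50
```

```text
time: 6.43
tool_pos: [641.7, -0.1, 141.9]
tcp_rot: [25.3, 89.6, -4.4]
ft_force: [1.2, 0.5, -2.4]
finger_gap: 40.3
time: 6.85
tool_pos: [665.4, 161.4, 135.5]
tcp_rot: [-140.7, 89.9, -170.5]
ft_force: [0.7, -0.9, -2.6]
finger_gap: 40.6
```

```bash
python3 -m jog '[[[0.006,0.035,0],[0,0,0],-1],[[0.012,0.067,0],[0,0,0],-1],[[0.012,0.067,-0.02],[0,0,0],-1],[[0.012,0.067,-0.05],[0,0,0],-1],[[0.012,0.067,-0.05],[0,0,0],-1]]' 50 && python3 -m jog '[[[0,0,-0.01],[0,0,0],-1],[[0,0,-0.015],[0,0,0],-1],[[0,0,-0.015],[0,0,0],-1]]' 50
```

```text
time: 7.27
tool_pos: [673.1, 226.9, 78.3]
tcp_rot: [-135.4, 89.3, -165.1]
ft_force: [-1.5, -1.1, -7.7]
finger_gap: 40.6
time: 7.52
tool_pos: [677.7, 226.4, 71.4]
tcp_rot: [-134.9, 89.9, -164.7]
ft_force: [0.2, 0.1, -3.6]
finger_gap: 40.4
```

```bash
python3 -m jog '[[[0,0,-0.004],[0,0,0],-1],[[0,0,-0.008],[0,0,0],-1],[[0,0,-0.008],[0,0,0],-1]]' 50 && python3 -m jog '[[[0,0,-0.001],[0,0,0],-1],[[0,0,-0.002],[0,0,0],-1],[[0,0,-0.003],[0,0,0],-1]]' 50
```

```text
time: 7.77
tool_pos: [678.2, 226.8, 64.4]
tcp_rot: [46.1, 90.0, 16.4]
ft_force: [0.7, -0.2, -3.1]
finger_gap: 40.4
time: 8.02
tool_pos: [678.3, 227.1, 61.7]
tcp_rot: [46.6, 90.0, 16.8]
ft_force: [-0.5, -0.1, -3.2]
finger_gap: 40.6
```

```bash
python3 -m jog '[[[0,0,-0.001],[0,0,0],-1],[[0,0,-0.002],[0,0,0],-1],[[0,0,-0.002],[0,0,0],-1]]' 50 && python3 -m jog '[[[0,0,0],[0,0,0],-1],[[0,0,0],[0,0,0],-1]]' 50
```

```text
time: 8.27
tool_pos: [678.3, 227.3, 60.3]
tcp_rot: [46.9, 90.0, 17.1]
ft_force: [-3.2, -0.4, 3.5]
finger_gap: 40.3
time: 8.43
tool_pos: [678.3, 227.3, 60.3]
tcp_rot: [52.4, 90.0, 22.7]
ft_force: [-3.5, -0.6, 5.2]
finger_gap: 40.0
```

```bash
python3 -m jog '[[[0,0,0],[0,0,0],-0.2],[[0,0,0],[0,0,0],0.3],[[0,0,0],[0,0,0],0.8],[[0,0,0],[0,0,0],1],[[0,0,0],[0,0,0],1]]' 50 && python3 -m jog '[[[0,0,0.03],[0,0,0],1],[[0,0,0.06],[0,0,0],1],[[0,0,0.095],[0,0,0],1],[[0,0,0.12],[0,0,0],1],[[-0.02,0.01,0.13],[0,0,0],1]]' 50&&  python3 -m jog '[[[-0.035,0.015,0],[0,0,-0.12],0.3],[[-0.07,0.032,0],[0,0,-0.24],0.3],[[-0.105,0.05,0],[0,0,-0.36],0.3],[[-0.135,0.066,0],[0,0,-0.48],0.3],[[-0.156,0.078,0],[0,0,-0.6],0.3]]' 50;  python3 -m jog '[[[0,0,0],[0,0,-0.058],0.2],[[0,0,0],[0,0,-0.058],0.2],[[0,0,0],[0,0,-0.058],0.2]]' 50
cat >> h.py <<'E'
from scipy.spatial.transform import Rotation as Ro
def st():
    s=r.sense(); R=Ro.from_euler('xyz',s['tcp_rot'],degrees=True).as_matrix()
    print("t",round(s['time'],2),"tcp",s['tool_pos'].round(1),"jawyaw",round(np.degrees(np.arctan2(R[1,2],R[0,2])),1),"x",R[:,0].round(3),"F",s['ft_force'].round(1),"gap",round(s['finger_gap'],1),"q",s['joint_pos'].round(0))
    return s
E
python3 - <<'E'
from h import *
st()
im=crop("scene","s4.png",100,120,260,270,4);im=crop("top","t4.png",130,130,290,250,4); st()
E
```

```text
time: 8.85
tool_pos: [678.1, 227.0, 59.1]
tcp_rot: [2.6, 90.0, -27.1]
ft_force: [0.2, 0.2, -0.4]
finger_gap: 84.9
time: 9.27
tool_pos: [662.4, 235.6, 195.3]
tcp_rot: [37.7, 89.5, 7.8]
ft_force: [0.8, 2.2, 1.4]
finger_gap: 85.5
time: 9.68
tool_pos: [499.4, 316.2, 189.2]
tcp_rot: [-152.6, 90.0, 143.0]
ft_force: [0.1, 0.0, 0.8]
finger_gap: 55.7
time: 9.93
tool_pos: [502.2, 315.2, 189.5]
tcp_rot: [74.3, 90.0, 7.0]
ft_force: [-1.5, -0.4, -0.0]
finger_gap: 51.3
t 9.93 tcp [502.2 315.2 189.5] jawyaw -67.3 x [ 0.001  0.    -1.   ] F [-1.5 -0.4 -0. ] gap 51.3 q [27.  8. 90. -0. 82. 94.]
t 10.03 tcp [502.7 314.7 189.3] jawyaw -67.4 x [ 0. -0. -1.] F [-0.1  0.4  0.6] gap 51.3 q [27.  8. 90. -0. 82. 94.]
```

View pics/s4.png

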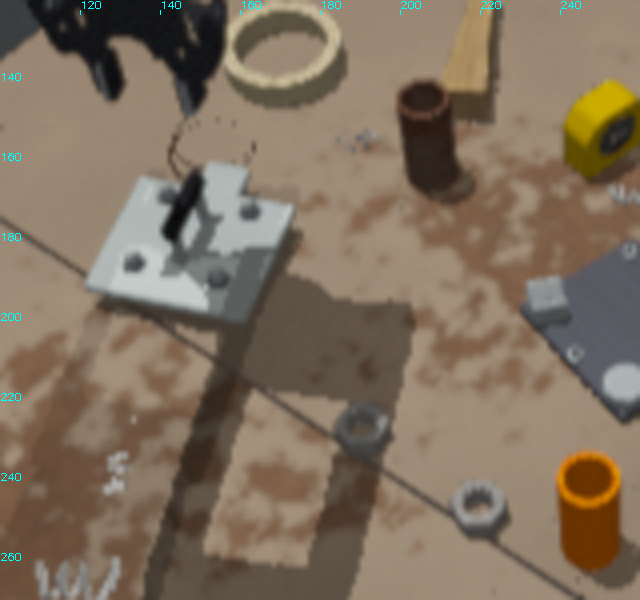

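View pics/t4.png

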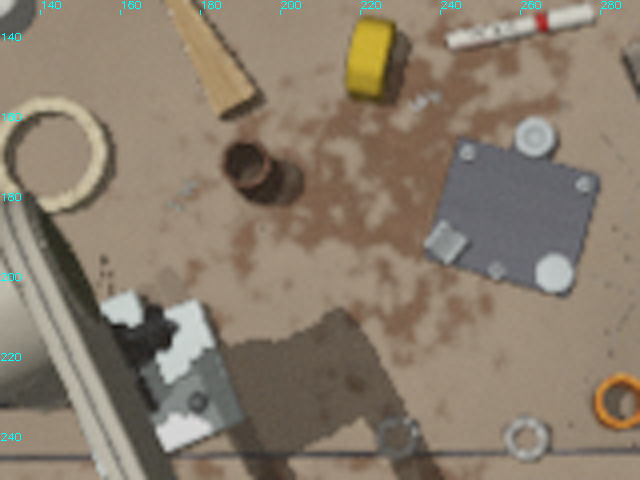

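The nipple stands upright on the bench at top (190,172), clear of the empty base. Now I'll go down onto the handle.

```bash
python3 -m jog '[[[0,0.0005,-0.03],[0,0,0],0.2],[[0,0.0005,-0.06],[0,0,0],0.2],[[0,0.0005,-0.09],[0,0,0],0.2],[[0,0.0005,-0.115],[0,0,0],0.2],[[0,0.0005,-0.134],[0,0,0],0.2]]' 80 && python3 -m jog '[[[0,0,0],[0,0,0],0],[[0,0,0],[0,0,0],-0.5],[[0,0,0],[0,0,0],-1],[[0,0,0],[0,0,0],-1],[[0,0,0],[0,0,0],-1]]' 80 && python3 -c "
from h import *
st()"
```

```text
time: 10.45
tool_pos: [501.5, 314.1, 52.2]
tcp_rot: [-83.1, 89.8, -150.5]
ft_force: [-0.2, 0.4, 0.0]
finger_gap: 51.3
time: 10.87
tool_pos: [503.5, 316.4, 57.3]
tcp_rot: [98.7, 89.8, 31.3]
ft_force: [0.5, 2.4, -0.4]
finger_gap: 10.5
t 10.87 tcp [503.5 316.4  57.3] jawyaw -67.4 x [ 0.003  0.002 -1.   ] F [ 0.5  2.4 -0.4] gap 10.5 q [27. 15. 96.  0. 68. 95.]
```

```bash
python3 -m jog '[[[0,0,0.01],[0,0,0],-1],[[0,0,0.03],[0,0,0],-1],[[0,0,0.06],[0,0,0],-1],[[0,0,0.08],[0,0,0],-1],[[0,0,0.08],[0,0,0],-1]]' 90 && python3 -m jog '[[[0.005,-0.01,0],[0,0,0],-1],[[0.015,-0.03,0],[0,0,-0.03],-1],[[0.03,-0.06,0],[0,0,-0.1],-1],[[0.045,-0.095,0],[0,0,-0.2],-1],[[0.06,-0.13,0],[0,0,-0.29],-1]]' 90 && python3 -m jog '[[[0.015,-0.032,0],[0,0,-0.09],-1],[[0.03,-0.064,0],[0,0,-0.19],-1],[[0.045,-0.096,0],[0,0,-0.28],-1],[[0.06,-0.13,0],[0,0,-0.34],-1],[[0.075,-0.16,0],[0,0,-0.382],-1]]' 90 &&python3 -m jog '[[[0.005,-0.011,0],[0,0,0],-1],[[0.01,-0.02,0],[0,0,0],-1],[[0.01,-0.02,0],[0,0,0],-1],[[0.01,-0.02,0],[0,0,0],-1]]' 90
python3 - <<'E'
from h import *
st()
im=crop("scene","s5.png",180,90,340,240,4);im=crop("top","t5.png",190,130,330,250,5); st()
E
```

```text
time: 11.28
tool_pos: [504.8, 316.9, 141.6]
tcp_rot: [92.6, 89.5, 25.2]
ft_force: [1.7, -0.1, -6.5]
finger_gap: 10.4
time: 11.7
tool_pos: [560.8, 183.7, 132.9]
tcp_rot: [-76.4, 89.8, -160.6]
ft_force: [0.6, -0.4, -7.3]
finger_gap: 10.2
time: 12.12
tool_pos: [635.8, 22.7, 132.7]
tcp_rot: [-65.1, 89.8, -171.3]
ft_force: [0.1, 0.8, -7.5]
finger_gap: 10.3
time: 12.45
tool_pos: [646.0, 5.8, 133.7]
tcp_rot: [-88.5, 89.8, 165.6]
ft_force: [-1.0, 0.8, -8.4]
finger_gap: 10.1
t 12.45 tcp [646.    5.8 133.7] jawyaw -105.9 x [-0.003  0.001 -1.   ] F [-1.   0.8 -8.4] gap 10.1 q [ -4.  19.  84.   0.  78. 102.]
t 12.55 tcp [646.1   6.9 134.4] jawyaw -105.9 x [-0.002  0.001 -1.   ] F [-0.3  0.3 -7.7] gap 10.4 q [ -4.  18.  84.   0.  78. 102.]
```

View pics/s5.png

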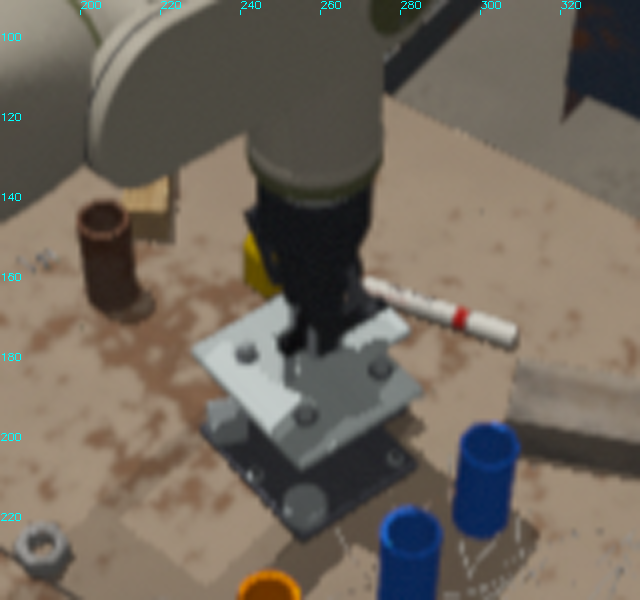

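View pics/t5.png

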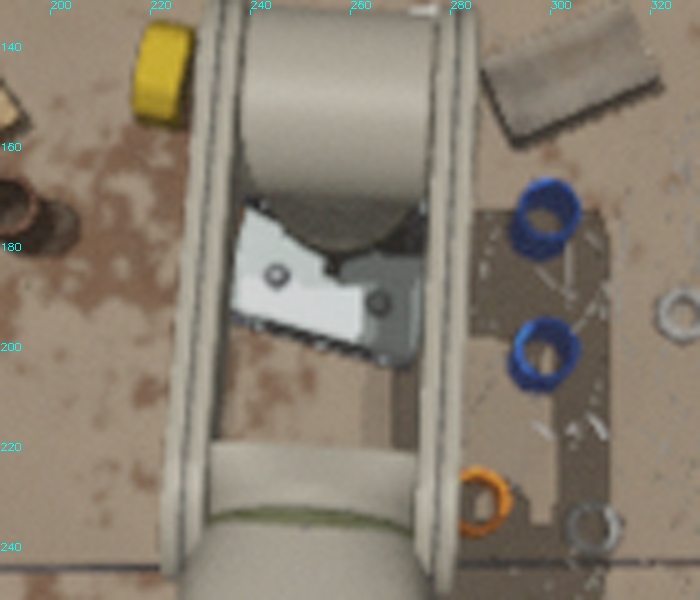

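Run:
```python
from h import *
np.set_printoptions(precision=1,suppress=True)
q=lambda o,k,p:(o[0]+p[0]/k-.4,o[1]+p[1]/k-.4)
Mp=[(-34,34),(-34,-34),(34,-34)]
z=119
print("car scene",fit2(Mp,[plane("scene",*q((180,90),4,p),z) for p in [(247,353),(306,413),(380,369)]]))
print("car top",fit2(Mp[:2],[plane("top",*q((190,130),5,p),z) for p in [(276,274),(378,302)]]))
o=(130,130)
print("base corners",fit2([(50,65),(50,-65),(-62,-65),(-62,65)],[plane("top",*q(o,4,p),10) for p in [(459,136),(601,174),(572,297),(427,256)]]))
st=[q(o,4,(535,137)),q(o,4,(554,272)),q(o,4,(446,242))]
print("seats",fit2([(62,0),(-46,-48),(-46,48)],[plane("top",*st[0],31),plane("top",*st[1],24),plane("top",*st[2],31)]))
# scene seats from s3 (k=4, origin 200,130) cone, flat, groove
ss=[q((200,130),4,(299,226)),q((200,130),4,(223,340)),q((200,130),4,(148,256))]
print("seats scene",fit2([(62,0),(-46,-48),(-46,48)],[plane("scene",*ss[0],31),plane("scene",*ss[1],24),plane("scene",*ss[2],31)]))
```

```text
car scene (array([642.5,   0.2]), np.float64(-17.500434169796886), array([0.2, 1.6, 1.6]))
car top (array([645.6,   5.5]), np.float64(-16.330473288605152), array([0.1, 0.1]))
base corners (array([647.9,   3.2]), np.float64(-15.687375482687616), array([1. , 2.9, 0.7, 2.8]))
seats (array([647.6,   4.4]), np.float64(-16.555895006599346), array([0.6, 1. , 0.4]))
seats scene (array([650. ,   5.1]), np.float64(-16.97946336048099), array([1. , 3.1, 2.3]))
```

```bash
python3 -m jog '[[[0.0018,-0.0015,-0.01],[0,0,0],-1],[[0.0018,-0.0015,-0.025],[0,0,0],-1],[[0.0018,-0.0015,-0.04],[0,0,0],-1],[[0.0018,-0.0015,-0.043],[0,0,0],-1],[[0.0018,-0.0015,-0.043],[0,0,0],-1]]' 90 && python3 -m jog '[[[0,0,-0.001],[0,0,0],-1],[[0,0,-0.003],[0,0,0],-1],[[0,0,-0.004],[0,0,0],-1],[[0,0,-0.004],[0,0,0],-1]]' 90
python3 - <<'E'
from h import *
st()
im=crop("scene","s6.png",200,120,320,230,6);im=crop("top","t6.png",210,140,310,210,6); st()
E
```

```text
time: 12.97
tool_pos: [646.9, 5.0, 89.7]
tcp_rot: [-79.4, 89.7, 174.7]
ft_force: [-0.4, 0.5, -7.2]
finger_gap: 10.3
time: 13.3
tool_pos: [649.2, 4.1, 88.9]
tcp_rot: [103.8, 89.9, -2.2]
ft_force: [0.6, 0.4, -8.3]
finger_gap: 10.6
t 13.3 tcp [649.2   4.1  88.9] jawyaw -105.9 x [ 0.001 -0.    -1.   ] F [ 0.6  0.4 -8.3] gap 10.6 q [ -4.  21.  85.   0.  73. 102.]
t 13.4 tcp [649.1   4.   88.8] jawyaw -105.9 x [ 0.001 -0.    -1.   ] F [-0.3 -0.3 -7.3] gap 10.5 q [ -4.  21.  85.  -0.  73. 102.]
```

View pics/s6.png

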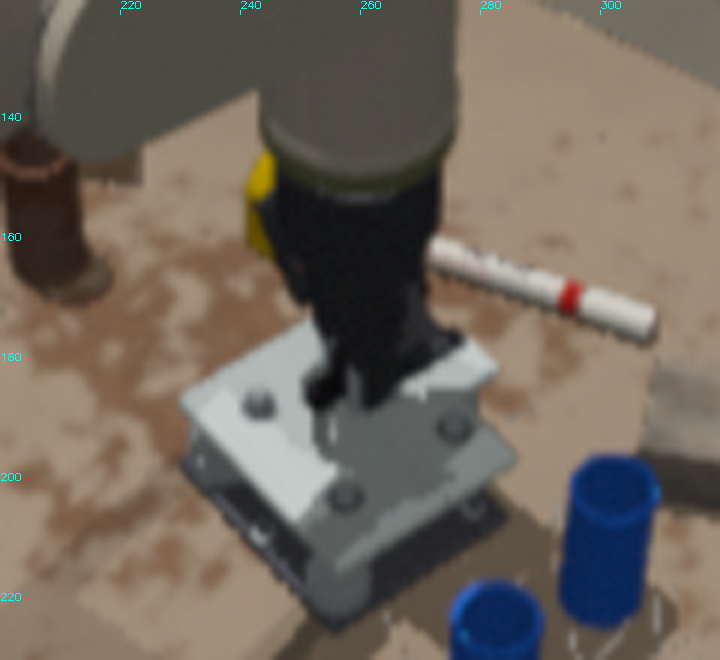

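```bash
for i in 1 2; do python3 -m jog '[[[-0.0005,0,-0.001],[0,0,0],-1],[[-0.0005,0,-0.002],[0,0,0],-1],[[-0.0005,0,-0.002],[0,0,0],-1]]' 90 ; done; python3 -m jog '[[[0,0,-0.001],[0,0,0],-1],[[0,0,-0.001],[0,0,0],-1]]' 90;python3 -m jog '[[[0,0,-0.001],[0,0,0],-1],[[0,0,-0.001],[0,0,0],-1]]' 90
```

```text
time: 13.65
tool_pos: [648.2, 4.0, 86.1]
tcp_rot: [-74.8, 90.0, 179.3]
ft_force: [0.2, -0.6, -7.2]
finger_gap: 10.4
time: 13.9
tool_pos: [647.6, 4.1, 83.9]
tcp_rot: [-81.7, 90.0, 172.4]
ft_force: [-0.4, 0.6, -7.7]
finger_gap: 10.1
time: 14.07
tool_pos: [647.7, 4.1, 83.1]
tcp_rot: [-81.6, 90.0, 172.5]
ft_force: [-0.4, 0.4, -7.9]
finger_gap: 10.2
time: 14.23
tool_pos: [647.9, 4.3, 82.5]
tcp_rot: [178.4, 90.0, 72.5]
ft_force: [-1.1, 0.5, -5.7]
finger_gap: 10.1
```

Contact begins at 82.5. I'll continue gently.

```bash
for i in 1 2 3; do python3 -m jog '[[[0,0,-0.0007],[0,0,0],-1],[[0,0,-0.0007],[0,0,0],-1]]' 90 ; done; python3 -c "
from h import *
st()"
```

```text
time: 14.4
tool_pos: [647.8, 4.4, 82.2]
tcp_rot: [-172.8, 90.0, 81.3]
ft_force: [-4.3, 1.9, -0.7]
finger_gap: 10.2
time: 14.57
tool_pos: [647.8, 4.4, 82.0]
tcp_rot: [-149.0, 90.0, 105.1]
ft_force: [-7.6, 1.8, 4.0]
finger_gap: 10.0
time: 14.73
tool_pos: [647.7, 4.5, 81.8]
tcp_rot: [-138.3, 90.0, 115.8]
ft_force: [-10.1, 1.5, 6.7]
finger_gap: 9.7
t 14.73 tcp [647.7   4.5  81.8] jawyaw -105.9 x [-0.  0. -1.] F [-10.1   1.5   6.7] gap 9.7 q [ -4.  22.  86.   0.  73. 102.]
```

```bash
python3 -m jog '[[[-0.0015,0.0003,0],[0,0,0],-1],[[-0.0015,0.0003,0],[0,0,0],-1]]' 90 ;  python3 -m jog '[[[-0.001,0.0,-0.0005],[0,0,0],-1],[[-0.001,0.000,-0.0005],[0,0,0],-1]]' 90; python3 -m jog '[[[-0.000,0.0,-0.0005],[0,0,0],-1],[[-0.00,0.000,-0.0005],[0,0,0],-1]]' 90
```

```text
time: 14.9
tool_pos: [647.0, 4.6, 81.5]
tcp_rot: [108.9, 89.9, 3.0]
ft_force: [-3.0, 2.5, 3.3]
finger_gap: 10.3
time: 15.07
tool_pos: [646.9, 4.6, 81.4]
tcp_rot: [109.2, 89.8, 3.2]
ft_force: [1.1, 3.0, 6.0]
finger_gap: 10.4
time: 15.23
tool_pos: [646.9, 4.7, 81.3]
tcp_rot: [111.0, 89.8, 5.0]
ft_force: [-2.5, 4.5, 8.5]
finger_gap: 10.2
```

```bash
python3 -m jog '[[[0,0,0],[0,0,0],-0.7],[[0,0,0],[0,0,0],-0.3],[[0,0,0],[0,0,0],0],[[0,0,0],[0,0,0],0.2],[[0,0,0],[0,0,0],0.2]]' 30 && python3 -m jog '[[[0,0,0.02],[0,0,0],0.2],[[0,0,0.05],[0,0,0],0.2],[[0,0,0.085],[0,0,0],0.2],[[0,0,0.12],[0,0,0],0.2],[[-0.03,0,0.13],[0,0,0],0.2]]' 30&& python3 -m jog '[[[-0.04,0,0],[0,0,0],0.2],[[-0.08,0,0],[0,0,0],0.2],[[-0.12,0,0],[0,0,0],0.2],[[-0.16,0,0],[0,0,0],0.2],[[-0.17,0,0],[0,0,0],0.2]]' 30
python3 - <<'E'
from h import *
st()
im=crop("scene","s7.png",200,120,320,240,6);im=crop("top","t7.png",210,140,340,250,6); st()
E
```

```text
time: 15.65
tool_pos: [645.0, 4.1, 78.7]
tcp_rot: [-59.7, 90.0, -165.7]
ft_force: [0.3, -0.1, -0.3]
finger_gap: 51.3
time: 16.07
tool_pos: [620.7, 3.7, 216.1]
tcp_rot: [101.0, 89.4, -4.9]
ft_force: [1.8, -0.5, 2.3]
finger_gap: 50.8
time: 16.48
tool_pos: [440.0, 4.6, 207.4]
tcp_rot: [-75.6, 89.8, 178.5]
ft_force: [0.1, 0.0, -0.3]
finger_gap: 51.3
t 16.48 tcp [440.    4.6 207.4] jawyaw -105.9 x [-0.004  0.    -1.   ] F [ 0.1  0.  -0.3] gap 51.3 q [ -6. -17. 112.  -0.  86. 100.]
t 16.58 tcp [443.5   4.4 209. ] jawyaw -106.0 x [ 0. -0. -1.] F [0.5 0.2 0.8] gap 51.3 q [ -6. -17. 111.  -0.  85. 100.]
```

View pics/s7.png

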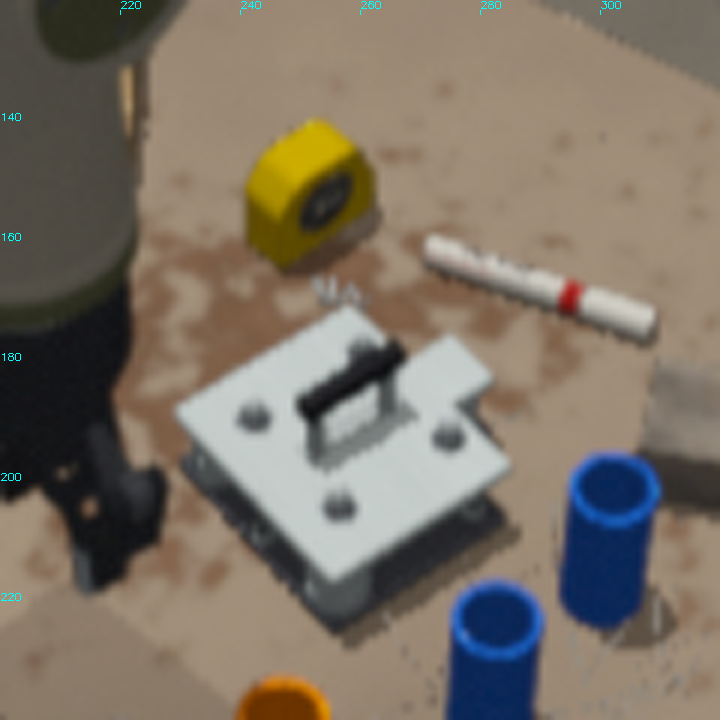

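View pics/t7.png

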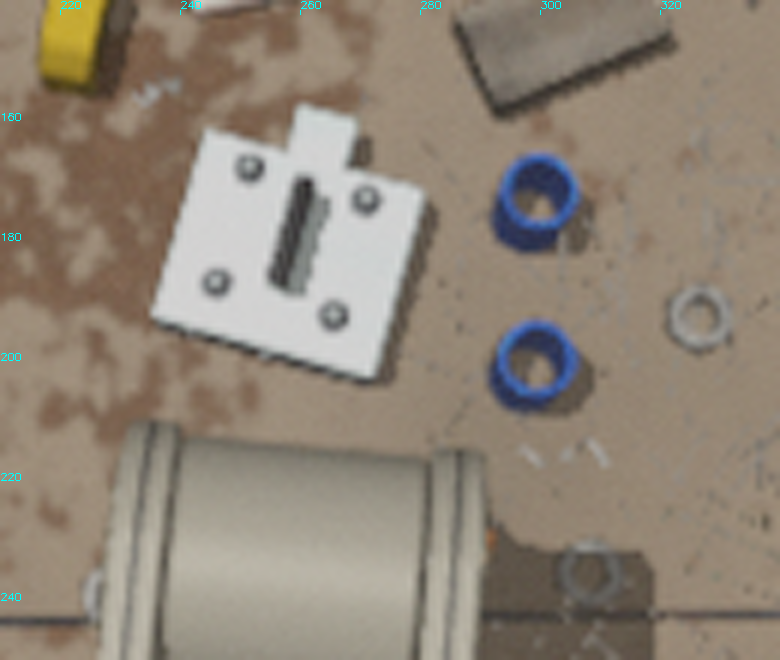

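Run:
```python
from h import *
np.set_printoptions(precision=1,suppress=True)
q=lambda o,k,p:(o[0]+p[0]/k-.42,o[1]+p[1]/k-.42)
Mp=[(34,34),(-34,34),(-34,-34),(34,-34)]
T=[q((210,140),6,p) for p in [(250,166),(217,281),(334,315),(366,199)]]
S=[q((200,120),6,p) for p in [(363,353),(254,417),(340,507),(449,437)]]
for z in (62,66):
  print(z,fit2(Mp,[plane("top",*p,z) for p in T]),fit2(Mp,[plane("scene",*p,z) for p in S]))
print(np.array([tri(b,a) for a,b in zip(T,S)]))
```

```text
62 (array([647. ,   4.6]), np.float64(-16.695336753153647), array([0.1, 0.6, 0.1, 0.7])) (array([645.8,   2.2]), np.float64(-16.455738790602023), array([1. , 0.6, 0.4, 0.4]))
66 (array([646.3,   4.6]), np.float64(-16.695336753153665), array([0.2, 0.8, 0. , 0.8])) (array([643.3,   0.5]), np.float64(-16.45573879060202), array([1.2, 0.6, 0.5, 0.6]))
[[690.4  27.3  56.7]
 [625.2  46.4  58.8]
 [605.6 -18.8  58. ]
 [670.7 -37.6  58.2]]
```

```bash
cat >> h.py <<'E'
def hexfit(n,im,x,y,z=19,name=None):
    """rectify plane z around x,y at 4 px/mm, ring outline, centre + 6-fold orientation (flat normal deg mod 60)"""
    k=4;W=64
    src=[proj(n,[x+a,y+b,z]) for a,b in ((-W/2,-W/2),(W/2,-W/2),(W/2,W/2))]
    dst=np.float32([[0,0],[W*k,0],[W*k,W*k]])
    A=cv2.getAffineTransform(np.float32(src),dst)
    w=cv2.warpAffine(im,A,(W*k,W*k),flags=cv2.INTER_CUBIC)   # col->x, row->y
    g=w.astype(float).mean(2); sat=w.max(2).astype(float)-w.min(2)
    m=((sat<26)).astype(np.uint8)
    if name: cv2.imwrite("pics/"+name,np.hstack([w[:,:,::-1],cv2.cvtColor(m*255,cv2.COLOR_GRAY2BGR)]))
    return w,m
E
python3 - <<'E'
from h import *
t=cv2.imread("pics/top0.png")[:,:,::-1].copy(); s=cv2.imread("pics/scene0.png")[:,:,::-1].copy()
N=[(453.5,106.5),(451.2,-2.8),(462.4,-160.6),(606.4,-226.3)]
rows=[]
for n,im,dx in (("top",t,0),("scene",s,2.7)):
    rows.append(np.hstack([cv2.resize(hexfit(n,im,x+dx,y)[0],(190,190)) for x,y in N]))
v=np.vstack(rows)[:,:,::-1]
cv2.imwrite("pics/hex.png",cv2.convertScaleAbs(v,alpha=1.4,beta=-30))
E
```

```text
(no output)
```

View pics/hex.png

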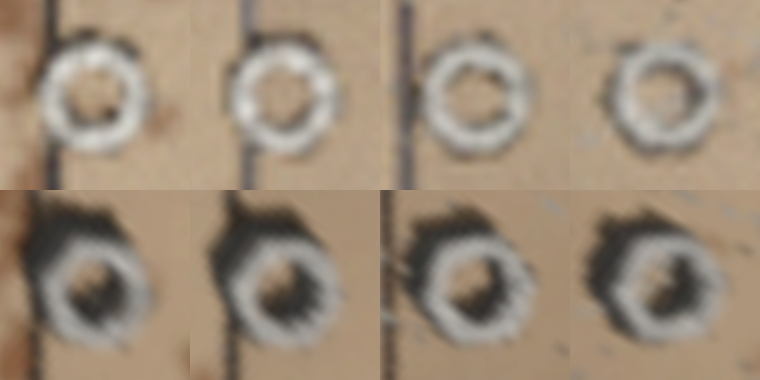

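The rectified crops (columns are x, rows are y) show the nuts with corners near ±x, so flats are near ±30/90°. I'll turn the jaws to about -30° and take nut B first.

```bash
python3 -m jog '[[[0.002,-0.002,0],[0,0,0.12],0.2],[[0.004,-0.004,-0.02],[0,0,0.24],0.2],[[0.006,-0.006,-0.04],[0,0,0.36],0.2],[[0.007,-0.007,-0.06],[0,0,0.48],0.2],[[0.0077,-0.0072,-0.08],[0,0,0.6],0.2]]' 40 && python3 -m jog '[[[0,0,0],[0,0,0.12],0.2],[[0,0,0],[0,0,0.24],0.2],[[0,0,-0.02],[0,0,0.36],0.2],[[0,0,-0.04],[0,0,0.48],0.2],[[0,0,-0.05],[0,0,0.6],0.2]]' 40 && python3 -m jog '[[[0,0,0],[0,0,0.12],0.2],[[0,0,0],[0,0,0.126],0.2],[[0,0,0],[0,0,0.126],0.2]]' 40
python3 - <<'E'
from h import *
st()
im=crop("scene","s8.png",150,180,280,300,5);im=crop("top","t8.png",210,200,330,250,5); st()
E
```

```text
time: 17.0
tool_pos: [454.4, -3.2, 128.7]
tcp_rot: [58.5, 89.9, -12.8]
ft_force: [-0.6, -0.2, -0.5]
finger_gap: 51.3
time: 17.42
tool_pos: [453.2, -2.9, 77.2]
tcp_rot: [-146.7, 89.9, 176.4]
ft_force: [-0.8, 0.2, -0.2]
finger_gap: 51.1
time: 17.67
tool_pos: [453.9, -3.0, 79.3]
tcp_rot: [11.6, 90.0, -18.6]
ft_force: [-1.0, -0.7, 0.1]
finger_gap: 51.2
t 17.67 tcp [453.9  -3.   79.3] jawyaw -30.2 x [ 0. -0. -1.] F [-1.  -0.7  0.1] gap 51.2 q [ -7.  -7. 118.  -0.  70.  23.]
t 17.77 tcp [454.   -3.   79.7] jawyaw -30.2 x [ 0.001 -0.    -1.   ] F [ 0.8 -0.1  0.4] gap 51.1 q [ -7.  -7. 118.  -0.  70.  23.]
```

View pics/s8.png

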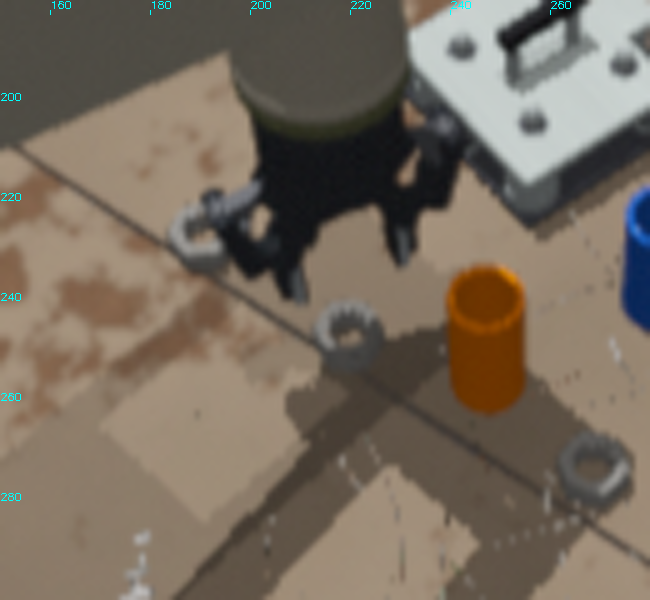

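```bash
python3 -m jog '[[[-0.0028,0,-0.02],[0,0,0],0.2],[[-0.0028,0,-0.045],[0,0,0],0.2],[[-0.0028,0,-0.065],[0,0,0],0.2],[[-0.0028,0,-0.07],[0,0,0],0.2],[[-0.0028,0,-0.07],[0,0,0],0.2]]' 40 && python3 -m jog '[[[0,0,0],[0,0,0],0],[[0,0,0],[0,0,0],-0.3],[[0,0,0],[0,0,0],-0.6],[[0,0,0],[0,0,0],-1],[[0,0,0],[0,0,0],-1]]' 40; python3 -c "
from h import *
st()"
```

```text
time: 18.18
tool_pos: [449.0, -2.7, 8.0]
tcp_rot: [-157.1, 89.8, 172.9]
ft_force: [0.4, 0.5, -0.1]
finger_gap: 51.4
time: 18.6
tool_pos: [451.8, -3.0, 10.8]
tcp_rot: [23.3, 89.8, -6.7]
ft_force: [-0.3, 0.1, 7.3]
finger_gap: 35.8
t 18.6 tcp [451.8  -3.   10.8] jawyaw -30.0 x [ 0.003 -0.    -1.   ] F [-0.3  0.1  7.3] gap 35.8 q [ -7.  -1. 120.   0.  61.  23.]
```

```bash
python3 -m jog '[[[0,0,0.001],[0,0,0],-1],[[0,0,0.001],[0,0,0],-1],[[0,0,0.001],[0,0,0],-1]]' 60; python3 -m jog '[[[0,0,0.02],[0,0,0],-1],[[0,0,0.05],[0,0,0],-1],[[0,0,0.085],[0,0,0],-1],[[0,0,0.1],[0,0,0],-1],[[0,0,0.1],[0,0,0],-1]]' 60; python3 -c "
from h import *
st()"
```

```text
time: 18.85
tool_pos: [451.0, -2.9, 11.0]
tcp_rot: [23.1, 89.9, -6.9]
ft_force: [-0.4, 0.1, 6.2]
finger_gap: 35.1
time: 19.27
tool_pos: [453.1, -3.1, 114.6]
tcp_rot: [23.1, 89.6, -6.9]
ft_force: [0.8, -0.0, -0.2]
finger_gap: 35.1
t 19.27 tcp [453.1  -3.1 114.6] jawyaw -30.0 x [ 0.007 -0.001 -1.   ] F [ 0.8 -0.  -0.2] gap 35.1 q [ -7. -11. 116.   0.  74.  23.]
```

```bash
python3 -m jog '[[[0.02,-0.002,0],[0,0,0.05],-1],[[0.055,-0.006,0],[0,0,0.15],-1],[[0.09,-0.01,0],[0,0,0.23],-1],[[0.125,-0.013,0],[0,0,0.23],-1],[[0.153,-0.0155,0],[0,0,0.23],-1]]' 60; python3 -m jog '[[[0,0,0],[0,0,0],-1],[[0,0,0],[0,0,0],-1],[[0,0,0],[0,0,0],-1]]' 60;  python3 - <<'E'
from h import *
im=crop("scene","s9.png",200,130,310,230,6);im=crop("top","t9.png",220,150,300,220,6); st()
E
```

```text
time: 19.68
tool_pos: [604.4, -18.5, 108.2]
tcp_rot: [-170.3, 89.9, 172.9]
ft_force: [0.2, -0.1, 0.1]
finger_gap: 35.0
time: 19.93
tool_pos: [601.7, -18.1, 108.2]
tcp_rot: [-170.3, 89.8, 172.9]
ft_force: [-0.4, 0.7, -2.0]
finger_gap: 35.1
t 20.03 tcp [601.8 -18.1 109.4] jawyaw -16.8 x [-0.002  0.    -1.   ] F [ 0.3 -0.4 -0.7] gap 34.9 q [-7. 13. 93.  0. 74. 10.]
```

View pics/s9.png

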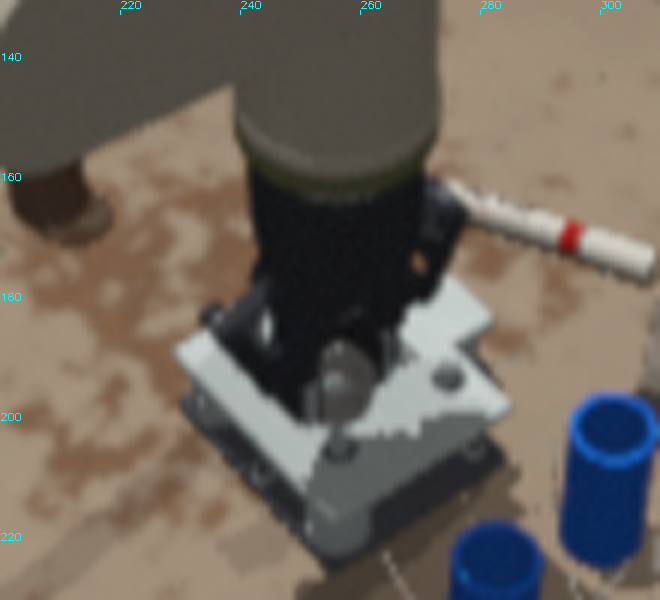

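View pics/t9.png

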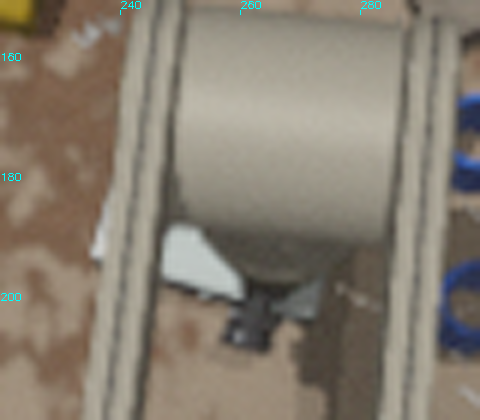

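Run:
```python
from h import *
im=vision.snapshot("scene"); c=im[175:215,230:290].astype(float); c=np.clip(c*1.8,0,255).astype(np.uint8)
cv2.imwrite("pics/z9.png",cv2.resize(c,None,fx=12,fy=12,interpolation=cv2.INTER_CUBIC)[:,:,::-1]); st(); print(proj("scene",[604.5,-18,100]),proj("scene",[604.5,-18,119]))
```

```text
t 20.08 tcp [602.1 -18.1 109.9] jawyaw -16.8 x [-0.001  0.    -1.   ] F [ 0.9  0.8 -1. ] gap 35.3 q [-7. 13. 93.  0. 74. 10.]
[255.49572404 195.52441366] [255.47997751 191.41863295]
```

View pics/z9.png

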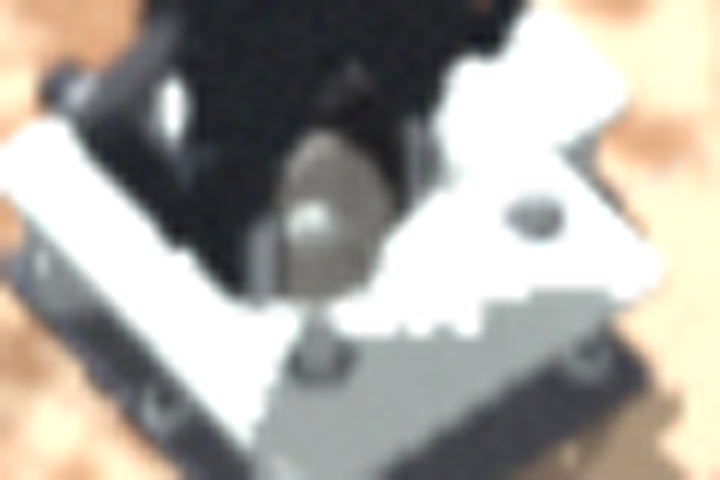

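The nut is held but has swung about the jaw axis: it stands nearly on edge in the picture at (256,194), so the grip slackened or it pivoted. I'll set it down on clear bench near (505,40) and regrasp.

```bash
python3 -m jog '[[[-0.01,0.005,0.01],[0,0,0],-1],[[-0.03,0.02,0.01],[0,0,0],-1],[[-0.06,0.04,0.01],[0,0,0],-1],[[-0.09,0.055,0.01],[0,0,0],-1],[[-0.097,0.058,0],[0,0,0],-1]]' 60; python3 -m jog '[[[0,0,-0.02],[0,0,0],-1],[[0,0,-0.045],[0,0,0],-1],[[0,0,-0.07],[0,0,0],-1],[[0,0,-0.07],[0,0,0],-1]]' 60;  python3 - <<'E'
from h import *
im=vision.snapshot("scene"); st();u,v=proj("scene",[505,40,20]).astype(int); print(u,v); c=im[v-25:v+25,u-35:u+35].astype(float); c=np.clip(c*1.5,0,255).astype(np.uint8)
cv2.imwrite("pics/z10.png",cv2.resize(c,None,fx=10,fy=10,interpolation=cv2.INTER_CUBIC)[:,:,::-1])
E
```

```text
time: 20.5
tool_pos: [503.0, 41.7, 111.3]
tcp_rot: [74.2, 89.9, 57.4]
ft_force: [-0.6, -0.2, -1.4]
finger_gap: 35.4
time: 20.83
tool_pos: [501.7, 39.9, 35.7]
tcp_rot: [-164.4, 89.6, 178.8]
ft_force: [-2.4, 0.9, -2.9]
finger_gap: 35.2
t 20.88 tcp [503.   39.8  38. ] jawyaw -16.8 x [-0.005  0.    -1.   ] F [-0.1  0.6 -1.1] gap 35.0 q [ -1.   5. 111.   0.  65.  15.]
218 225
```

View pics/z10.png

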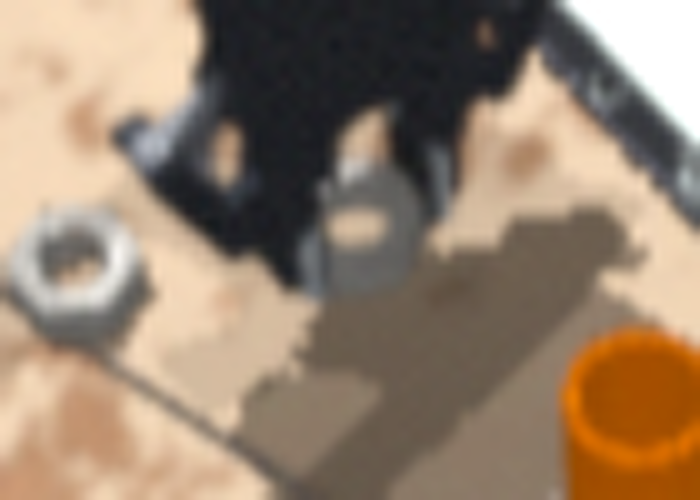

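```bash
python3 -m jog '[[[0,0,-0.008],[0,0,0],-1],[[0,0,-0.012],[0,0,0],-1],[[0,0,-0.016],[0,0,0],-1]]' 30; python3 -m jog '[[[0,0,-0.003],[0,0,0],-1],[[0,0,-0.006],[0,0,0],-1],[[0,0,-0.006],[0,0,0],-1]]' 20;python3 - <<'E'
from h import *
im=vision.snapshot("scene"); st();u,v=proj("scene",[505,40,20]).astype(int); print(u,v); c=im[v-25:v+25,u-35:u+35].astype(float); c=np.clip(c*1.5,0,255).astype(np.uint8)
cv2.imwrite("pics/z11.png",cv2.resize(c,None,fx=10,fy=10,interpolation=cv2.INTER_CUBIC)[:,:,::-1])
E
```

```text
time: 21.13
tool_pos: [507.4, 39.6, 25.3]
tcp_rot: [15.4, 89.9, -1.4]
ft_force: [0.6, -0.4, -1.1]
finger_gap: 34.8
time: 21.38
tool_pos: [506.1, 39.7, 17.9]
tcp_rot: [-165.4, 90.0, 177.8]
ft_force: [-0.7, -0.2, -0.9]
finger_gap: 34.9
t 21.43 tcp [506.1  39.6  18.1] jawyaw -16.8 x [-0. -0. -1.] F [-0.2  0.3 -0.7] gap 34.6 q [ -1.   7. 111.  -0.  63.  15.]
218 225
```

View pics/z11.png

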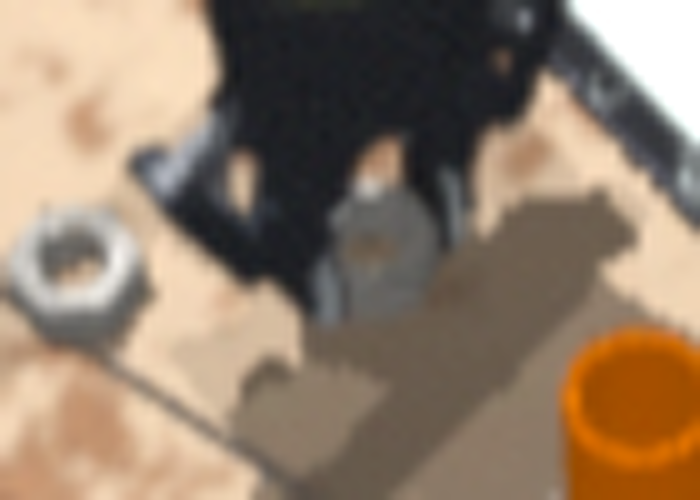

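```bash
for i in 1 2 3; do python3 -m jog '[[[0,0,-0.0015],[0,0,0],-1],[[0,0,-0.003],[0,0,0],-1],[[0,0,-0.003],[0,0,0],-1]]' 20 | grep -v rot; done;python3 - <<'E'
from h import *
im=vision.snapshot("scene"); st();u,v=proj("scene",[505,40,20]).astype(int); print(u,v); c=im[v-25:v+25,u-35:u+35].astype(float); c=np.clip(c*1.5,0,255).astype(np.uint8)
cv2.imwrite("pics/z12.png",cv2.resize(c,None,fx=10,fy=10,interpolation=cv2.INTER_CUBIC)[:,:,::-1])
E
```

```text
time: 21.68
tool_pos: [506.1, 39.7, 15.0]
ft_force: [-0.1, 0.0, -1.4]
finger_gap: 35.2
time: 21.93
tool_pos: [506.0, 39.7, 11.9]
ft_force: [0.2, -1.1, -2.1]
finger_gap: 35.1
time: 22.18
tool_pos: [506.4, 39.7, 10.8]
ft_force: [-10.0, -0.1, 18.7]
finger_gap: 35.3
t 22.23 tcp [506.4  39.7  10.8] jawyaw -16.8 x [-0. -0. -1.] F [-10.5   0.4  19.4] gap 35.3 q [ -1.   7. 111.  -0.  62.  15.]
218 225
```

View pics/z12.png

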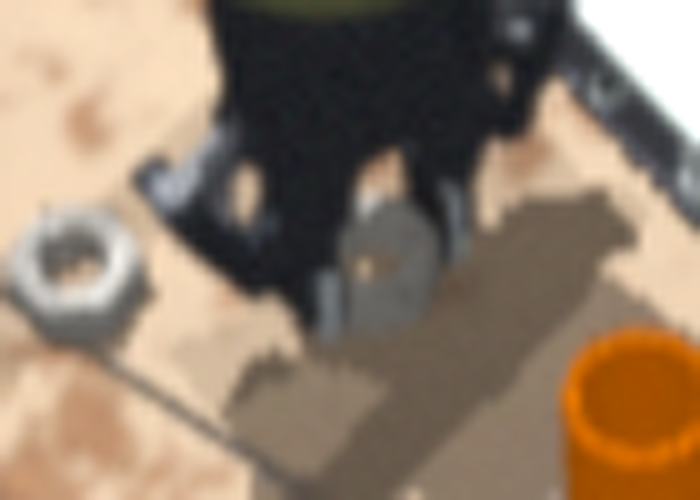

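```bash
python3 -m jog '[[[0,0,0.001],[0,0,0],-0.2],[[0,0,0.002],[0,0,0],0],[[0,0,0.002],[0,0,0],0.2],[[0,0,0.002],[0,0,0],0.2],[[0,0,0.002],[0,0,0],0.2]]' 20;python3 - <<'E'
from h import *
im=vision.snapshot("scene"); st();u,v=proj("scene",[505,40,20]).astype(int); print(u,v); c=im[v-25:v+25,u-35:u+35].astype(float); c=np.clip(c*1.5,0,255).astype(np.uint8)
cv2.imwrite("pics/z13.png",cv2.resize(c,None,fx=10,fy=10,interpolation=cv2.INTER_CUBIC)[:,:,::-1])
E
```

```text
time: 22.65
tool_pos: [506.2, 39.7, 11.0]
tcp_rot: [-160.7, 90.0, -177.4]
ft_force: [0.2, 0.8, 0.1]
finger_gap: 51.7
t 22.7 tcp [506.1  39.7  11. ] jawyaw -16.8 x [-0.  0. -1.] F [ 0.1  0.3 -0.1] gap 50.8 q [ -1.   7. 111.   0.  62.  15.]
218 225
```

View pics/z13.png

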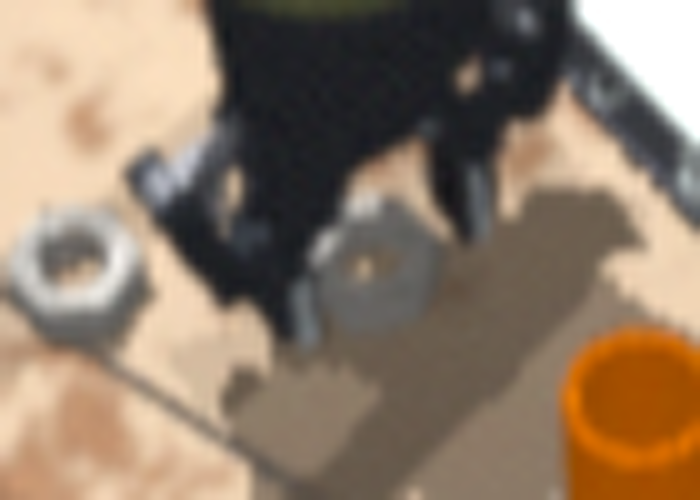

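The nut now stands on one flat (hole visible at (217,225)). I'll tip it over with closed fingers, pushing high on its face along its axis.

```bash
python3 -m jog '[[[0,0,0.02],[0,0,0],0.2],[[0,0,0.045],[0,0,0],0.2],[[0,0,0.06],[0,0,0],0.2],[[-0.005,-0.016,0.06],[0,0,0],-0.2],[[-0.012,-0.04,0.06],[0,0,0],-1]]' 30;python3 -m jog '[[[0,0,0],[0,0,0],-1],[[0,0,-0.02],[0,0,0],-1],[[0,0,-0.037],[0,0,0],-1],[[0,0,-0.037],[0,0,0],-1],[[0,0,-0.037],[0,0,0],-1]]' 30;python3 - <<'E'
from h import *
im=vision.snapshot("scene"); st();u,v=proj("scene",[505,40,20]).astype(int); print(u,v); c=im[v-25:v+25,u-35:u+35].astype(float); c=np.clip(c*1.5,0,255).astype(np.uint8)
cv2.imwrite("pics/z14.png",cv2.resize(c,None,fx=10,fy=10,interpolation=cv2.INTER_CUBIC)[:,:,::-1])
E
```

```text
time: 23.12
tool_pos: [495.8, 0.4, 72.9]
tcp_rot: [20.1, 89.8, 3.5]
ft_force: [0.0, -1.0, -0.4]
finger_gap: 27.8
time: 23.53
tool_pos: [492.9, -0.1, 33.2]
tcp_rot: [-170.7, 89.8, 172.5]
ft_force: [0.4, -0.3, 0.6]
finger_gap: -0.1
t 23.58 tcp [ 4.94e+02 -1.00e-01  3.42e+01] jawyaw -16.8 x [-0.001  0.    -1.   ] F [0.  0.7 0.1] gap 0.2 q [ -6.   3. 113.   0.  64.  11.]
218 225
```

View pics/z14.png

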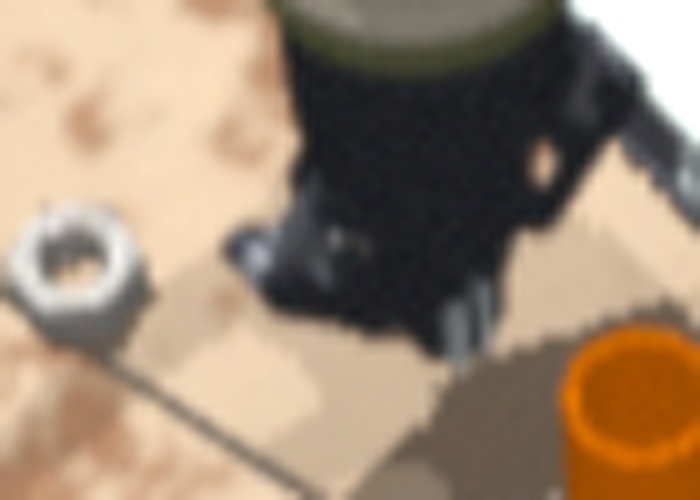

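```bash
python3 -m jog '[[[0.004,0.012,0],[0,0,0],-1],[[0.006,0.02,0],[0,0,0],-1],[[0.008,0.026,0],[0,0,0],-1],[[0.0095,0.032,0],[0,0,0],-1],[[0.011,0.037,0],[0,0,0],-1]]' 30;python3 -m jog '[[[0,0,0],[0,0,0],-1],[[0,0,0.03],[0,0,0],-1],[[0.0,-0.02,0.06],[0,0,0],0],[[0,-0.055,0.06],[0,0,0],0.2],[[0,-0.08,0.06],[0,0,0],0.2]]' 30;python3 - <<'E'
from h import *
im=vision.snapshot("scene"); st();u,v=proj("scene",[505,50,20]).astype(int); print(u,v); c=im[v-25:v+25,u-35:u+35].astype(float); c=np.clip(c*1.5,0,255).astype(np.uint8)
cv2.imwrite("pics/z15.png",cv2.resize(c,None,fx=10,fy=10,interpolation=cv2.INTER_CUBIC)[:,:,::-1])
E
```

```text
time: 24.0
tool_pos: [505.7, 37.7, 34.6]
tcp_rot: [21.5, 90.0, 4.8]
ft_force: [-0.5, 0.8, 0.0]
finger_gap: -0.1
time: 24.42
tool_pos: [507.2, -45.0, 97.0]
tcp_rot: [-1.6, 89.7, -18.3]
ft_force: [-0.2, -0.6, -0.4]
finger_gap: 35.5
t 24.47 tcp [506.3 -48.6  95.9] jawyaw -16.8 x [ 0.003 -0.003 -1.   ] F [-0.2 -3.9 -0.7] gap 43.4 q [-11.  -0. 109.  -0.  71.   6.]
216 223
```

View pics/z15.png

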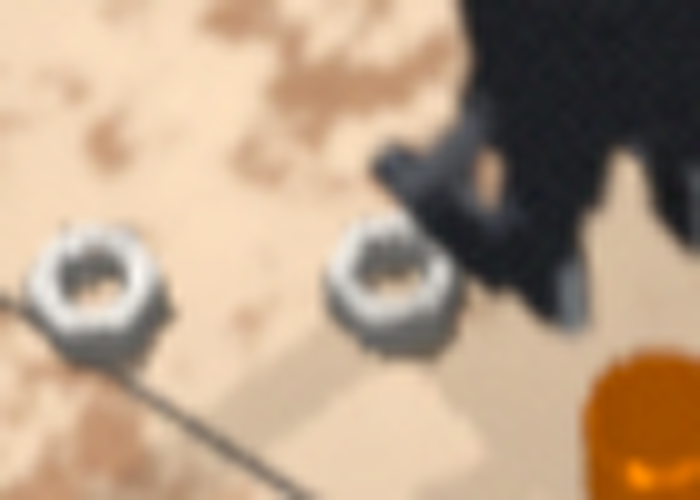

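```bash
python3 -m jog '[[[0,0,0.03],[0,0,0],0.2],[[0,0,0.06],[0,0,0],0.2],[[0,0,0.07],[0,0,0],0.2],[[0,0,0.07],[0,0,0],0.2]]' 30
python3 - <<'E'
from h import *
a=crop("scene","s16.png",150,160,350,310,4); b=crop("top","t16.png",210,140,350,250,5);st()
E
```

```text
time: 24.8
tool_pos: [507.4, -43.8, 167.9]
tcp_rot: [5.6, 89.6, -11.2]
ft_force: [-0.5, 0.1, 0.4]
finger_gap: 51.5
t 24.9 tcp [505.2 -43.3 163.9] jawyaw -16.8 x [ 0. -0. -1.] F [-1.   0.3 -1.1] gap 51.1 q [-11.  -4. 105.  -0.  79.   6.]
```

View pics/s16.png

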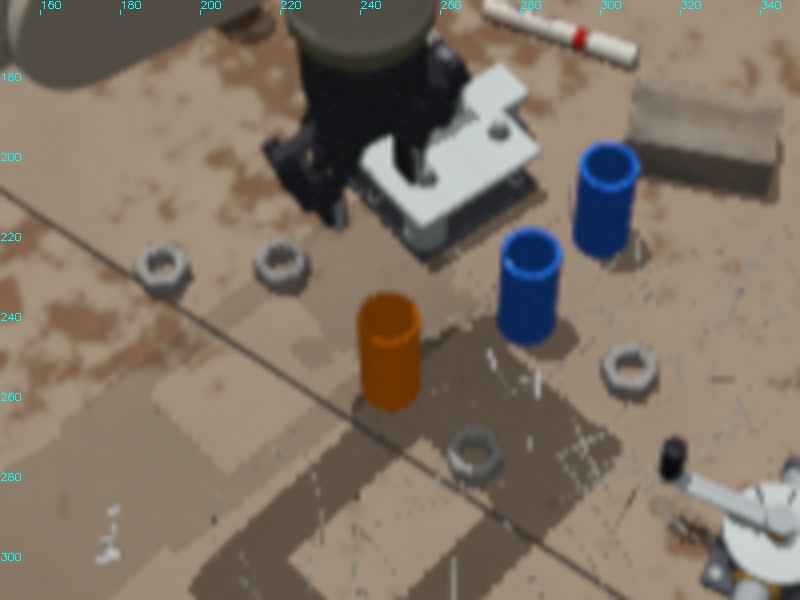

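View pics/t16.png

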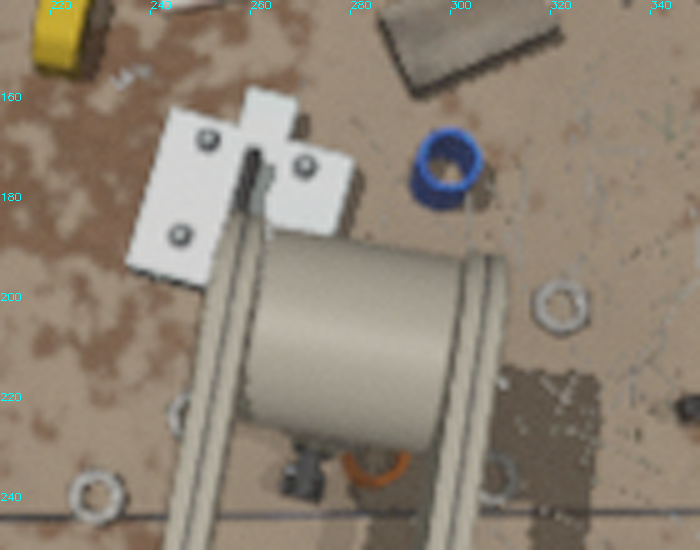

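Nut D has been knocked aside: top (322,201), earlier (326,192). Nut B now lies flat again at scene (220,226), and the valve grip, tubes and the rest are unmoved. I'll measure the new positions.

Run:
```python
from h import *
np.set_printoptions(precision=1,suppress=True)
q=lambda o,k,p:(o[0]+p[0]/k-.4,o[1]+p[1]/k-.4)
for n,p in (("B",(281,259)),("A",(162,266)),("C",(475,451)),("D",(630,368))):
    print(n,plane("scene",*q((150,160),4,p),19)[:2]-[2.6,0])
print("D top",plane("top",*q((210,140),5,(560,306)),19)[:2],"A top",plane("top",*q((210,140),5,(97,495)),19)[:2])
s=st()
```

```text
B [506.8  40.3]
A [452.3 106.1]
C [ 462.6 -160.5]
D [ 577.2 -211.2]
D top [ 577.9 -209.6] A top [453.8 106. ]
t 24.9 tcp [505.2 -43.3 163.9] jawyaw -16.8 x [ 0. -0. -1.] F [-1.   0.3 -1.1] gap 51.1 q [-11.  -4. 105.  -0.  79.   6.]
```

```bash
python3 -m jog '[[[0,0.025,0],[0,0,0],0.2],[[0,0.06,-0.01],[0,0,0],0.2],[[0.001,0.0838,-0.04],[0,0,0],0.2],[[0.001,0.0838,-0.08],[0,0,0],0.2],[[0.001,0.0838,-0.1],[0,0,0],0.2]]' 30;python3 -m jog '[[[0,0,0],[0,0,0],0.2],[[0,0,0],[0,0,0],0.2],[[0,0,0],[0,0,0],0.2]]' 30
python3 - <<'E'
from h import *
im=vision.snapshot("scene"); st();u,v=proj("scene",[505,50,20]).astype(int); print(u,v); c=im[v-25:v+25,u-35:u+35].astype(float); c=np.clip(c*1.5,0,255).astype(np.uint8)
cv2.imwrite("pics/z17.png",cv2.resize(c,None,fx=10,fy=10,interpolation=cv2.INTER_CUBIC)[:,:,::-1])
E
```

```text
time: 25.32
tool_pos: [502.3, 42.2, 58.2]
tcp_rot: [-165.5, 89.6, 177.9]
ft_force: [-1.3, 0.4, -1.7]
finger_gap: 51.4
time: 25.57
tool_pos: [506.5, 40.3, 64.8]
tcp_rot: [-2.6, 90.0, -19.4]
ft_force: [-0.1, 0.0, 0.7]
finger_gap: 51.1
t 25.62 tcp [507.4  40.2  65.7] jawyaw -16.8 x [ 0.002 -0.    -1.   ] F [ 0.4 -0.4  0.6] gap 51.2 q [ -1.   2. 110.   0.  68.  16.]
216 223
```

View pics/z17.png

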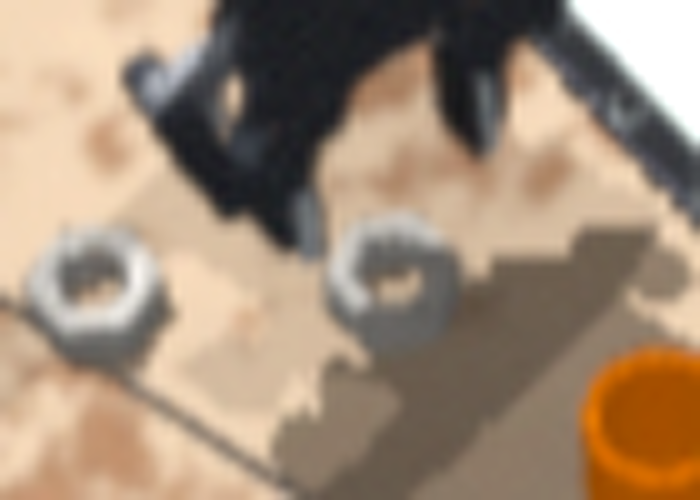

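```bash
python3 -m jog '[[[0,0,-0.02],[0,0,0],0.2],[[0,0,-0.04],[0,0,0],0.2],[[0,0,-0.054],[0,0,0],0.2],[[0,0,-0.057],[0,0,0],0.2],[[0,0,-0.057],[0,0,0],0.2]]' 40 && python3 -m jog '[[[0,0,0],[0,0,0],0],[[0,0,0],[0,0,0],-0.2],[[0,0,0],[0,0,0],-0.4],[[0,0,0.0],[0,0,0],-1],[[0,0,0.0],[0,0,0],-1]]' 60; python3 -m jog '[[[0,0,0.0005],[0,0,0],-1],[[0,0,0.001],[0,0,0],-1],[[0,0,0.001],[0,0,0],-1]]' 80
python3 - <<'E'
from h import *
im=vision.snapshot("scene"); st();u,v=proj("scene",[505,50,20]).astype(int); print(u,v); c=im[v-25:v+25,u-35:u+35].astype(float); c=np.clip(c*1.5,0,255).astype(np.uint8)
cv2.imwrite("pics/z18.png",cv2.resize(c,None,fx=10,fy=10,interpolation=cv2.INTER_CUBIC)[:,:,::-1])
E
```

```text
time: 26.03
tool_pos: [506.6, 40.2, 7.8]
tcp_rot: [19.0, 90.0, 2.1]
ft_force: [0.3, 0.5, 0.2]
finger_gap: 51.1
time: 26.45
tool_pos: [508.0, 40.3, 9.5]
tcp_rot: [13.5, 89.8, -3.3]
ft_force: [-1.3, -1.4, 6.6]
finger_gap: 35.2
time: 26.7
tool_pos: [507.5, 40.4, 9.6]
tcp_rot: [15.5, 89.8, -1.3]
ft_force: [-0.6, -0.2, 7.7]
finger_gap: 34.9
t 26.75 tcp [507.5  40.4   9.6] jawyaw -16.8 x [ 0.003 -0.    -1.   ] F [-0.8 -0.5  6.9] gap 34.7 q [ -1.   8. 111.  -0.  61.  16.]
216 223
```

View pics/z18.png

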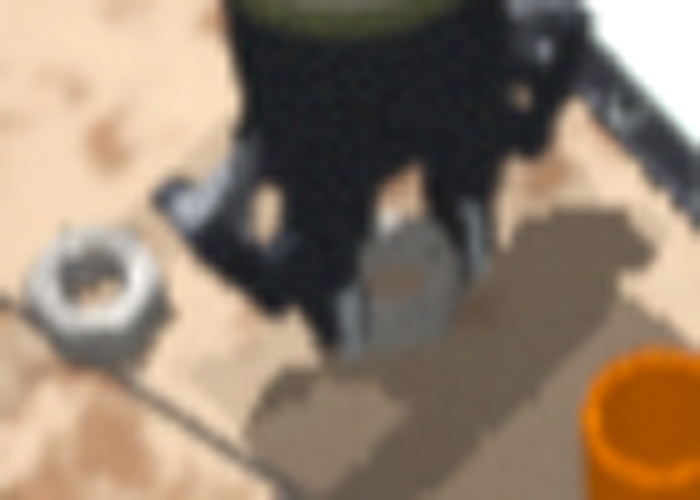

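Looking again, the hole and outline match a flat-lying nut. In the earlier pictures the nut was simply in shadow and never tilted, which is also why the contact height was the same. The nut is held properly, so I'll take it to pin2.

```bash
python3 -m jog '[[[0,0,0.015],[0,0,0],-1],[[0,0,0.045],[0,0,0],-1],[[0,0,0.08],[0,0,0],-1],[[0.02,-0.012,0.09],[0,0,0],-1],[[0.05,-0.03,0.09],[0,0,0],-1]]' 60; python3 -m jog '[[[0.02,-0.012,0],[0,0,0],-1],[[0.04,-0.025,0],[0,0,0],-1],[[0.047,-0.0288,0],[0,0,0],-1],[[0.047,-0.0288,0],[0,0,0],-1],[[0.047,-0.0288,0],[0,0,0],-1]]' 60
python3 - <<'E'
from h import *
st();im=vision.snapshot("scene"); u,v=255,195; c=im[v-25:v+25,u-35:u+35].astype(float); c=np.clip(c*1.5,0,255).astype(np.uint8)
cv2.imwrite("pics/z19.png",cv2.resize(c,None,fx=10,fy=10,interpolation=cv2.INTER_CUBIC)[:,:,::-1]); st()
E
```

```text
time: 27.17
tool_pos: [558.2, 11.4, 102.9]
tcp_rot: [18.4, 89.6, 1.7]
ft_force: [0.5, -0.0, -0.4]
finger_gap: 34.4
time: 27.58
tool_pos: [602.5, -18.2, 97.6]
tcp_rot: [-179.1, 89.9, 164.1]
ft_force: [0.3, -0.5, -1.3]
finger_gap: 34.9
t 27.58 tcp [602.5 -18.2  97.6] jawyaw -16.8 x [-0.002  0.    -1.   ] F [ 0.3 -0.5 -1.3] gap 34.9 q [-7. 14. 93.  0. 73. 10.]
t 27.63 tcp [602.1 -17.8  97.5] jawyaw -16.8 x [-0.002  0.    -1.   ] F [-1.  -0.1 -1.1] gap 34.5 q [-7. 14. 93.  0. 73. 10.]
```

View pics/z19.png

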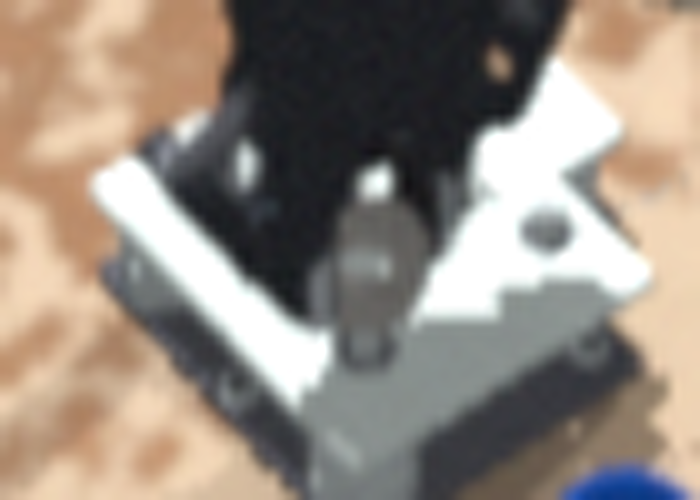

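```bash
python3 -m jog '[[[0.0022,-0.0005,-0.01],[0,0,0],-1],[[0.0022,-0.0005,-0.02],[0,0,0],-1],[[0.0022,-0.0005,-0.02],[0,0,0],-1],[[0.0022,-0.0005,-0.02],[0,0,0],-1]]' 60 | grep -v rot; python3 -m jog '[[[0.0,-0.000,-0.005],[0,0,0],-1],[[0.0,0,-0.01],[0,0,0],-1],[[0,0,-0.01],[0,0,0],-1]]' 60| grep -v rot;  python3 -m jog '[[[0.0,-0.000,-0.002],[0,0,0],-1],[[0.0,0,-0.004],[0,0,0],-1],[[0,0,-0.004],[0,0,0],-1]]' 60| grep -v rot
```

```text
time: 27.97
tool_pos: [603.8, -18.3, 76.4]
ft_force: [0.6, 0.7, -0.9]
finger_gap: 34.7
time: 28.22
tool_pos: [604.7, -18.7, 67.0]
ft_force: [0.5, 0.6, -1.3]
finger_gap: 34.6
time: 28.47
tool_pos: [605.2, -18.9, 63.8]
ft_force: [-0.6, 0.4, -0.2]
finger_gap: 34.3
```

```bash
python3 -m jog '[[[-0.0005,0.0003,-0.001],[0,0,0],-1],[[-0.0005,0.0003,-0.0015],[0,0,0],-1],[[-0.0005,0.0003,-0.0015],[0,0,0],-0.1],[[-0.0005,0.0003,-0.0015],[0,0,0],0.1],[[-0.0005,0.0003,-0.0015],[0,0,0],0.2]]' 60 | grep -v rot; python3 -m jog '[[[0,0,0],[0,0,0],0.2],[[0,0,0.03],[0,0,0],0.2],[[0,0,0.07],[0,0,0],0.2],[[-0.03,0.02,0.1],[0,0,0],0.2],[[-0.06,0.04,0.1],[0,0,0],0.2]]' 60| grep -v rot;  python3 - <<'E'
from h import *
st();im=vision.snapshot("scene"); u,v=255,195; c=im[v-25:v+25,u-35:u+35].astype(float); c=np.clip(c*1.3,0,255).astype(np.uint8)
cv2.imwrite("pics/z20.png",cv2.resize(c,None,fx=10,fy=10,interpolation=cv2.INTER_CUBIC)[:,:,::-1]); st()
E
```

```text
time: 28.88
tool_pos: [605.2, -18.6, 63.0]
ft_force: [0.1, 0.9, 0.9]
finger_gap: 51.5
time: 29.3
tool_pos: [549.4, 20.4, 169.9]
ft_force: [0.8, 1.0, 1.9]
finger_gap: 51.2
t 29.3 tcp [549.4  20.4 169.9] jawyaw -16.9 x [ 0.011 -0.001 -1.   ] F [0.8 1.  1.9] gap 51.2 q [-3.  2. 99. -0. 79. 14.]
t 29.35 tcp [540.5  25.1 165.2] jawyaw -16.8 x [ 0.     0.002 -1.   ] F [ 2.1  3.7 -2.7] gap 51.6 q [ -3.   1. 100.   0.  79.  14.]
```

View pics/z20.png

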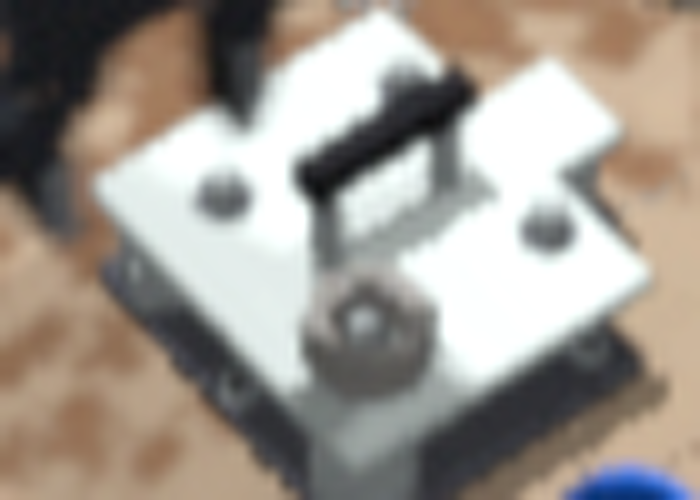

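The nut is flat over pin2, with the pin tip visible in the bore at (255,192). Nut A is next.

```bash
python3 -m jog '[[[-0.025,0.02,0],[0,0,-0.1],0.2],[[-0.05,0.045,0],[0,0,-0.23],0.2],[[-0.075,0.065,-0.02],[0,0,-0.23],0.2],[[-0.09,0.082,-0.05],[0,0,-0.23],0.2],[[-0.09,0.082,-0.08],[0,0,-0.23],0.2]]' 60 | grep -v rot; python3 -m jog '[[[0,0,0],[0,0,0],0.2],[[0,0,-0.02],[0,0,0],0.2],[[0,0,-0.02],[0,0,0],0.2],[[0,0,-0.02],[0,0,0],0.2]]' 60| grep -v rot;  python3 - <<'E'
from h import *
st();im=vision.snapshot("scene"); u,v=190,220; c=im[v-25:v+25,u-35:u+35].astype(float); c=np.clip(c*1.3,0,255).astype(np.uint8)
cv2.imwrite("pics/z21.png",cv2.resize(c,None,fx=10,fy=10,interpolation=cv2.INTER_CUBIC)[:,:,::-1]); st()
E
```

```text
time: 29.77
tool_pos: [453.2, 106.1, 82.5]
ft_force: [0.5, -0.2, 0.5]
finger_gap: 51.3
time: 30.1
tool_pos: [454.9, 103.0, 63.1]
ft_force: [-0.3, -0.1, -0.4]
finger_gap: 51.1
t 30.1 tcp [454.9 103.   63.1] jawyaw -30.0 x [-0.001 -0.    -1.   ] F [-0.3 -0.1 -0.4] gap 51.1 q [  6.  -4. 116.  -0.  68.  36.]
t 30.15 tcp [455.7 103.2  64. ] jawyaw -30.0 x [ 0. -0. -1.] F [-0.7  0.1  0.3] gap 51.4 q [  6.  -4. 116.  -0.  68.  36.]
```

View pics/z21.png

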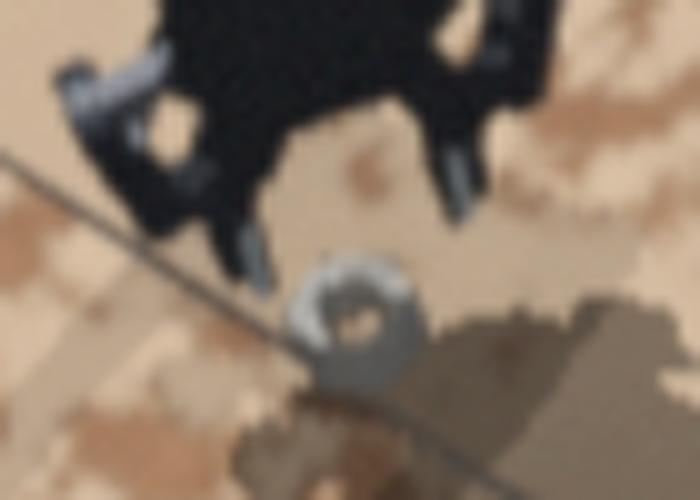

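```bash
python3 -m jog '[[[-0.0022,0.003,-0.02],[0,0,0],0.2],[[-0.0022,0.003,-0.04],[0,0,0],0.2],[[-0.0022,0.003,-0.053],[0,0,0],0.2],[[-0.0022,0.003,-0.055],[0,0,0],0.2],[[-0.0022,0.003,-0.055],[0,0,0],0.2]]' 40| grep -v rot && python3 -m jog '[[[0,0,0],[0,0,0],0],[[0,0,0],[0,0,0],-0.2],[[0,0,0],[0,0,0],-0.4],[[0,0,0.0],[0,0,0],-1],[[0,0,0.0],[0,0,0],-1]]' 60| grep -v rot; python3 -m jog '[[[0,0,0.0005],[0,0,0],-1],[[0,0,0.001],[0,0,0],-1],[[0,0,0.001],[0,0,0],-1]]' 80
```

```text
time: 30.57
tool_pos: [453.1, 106.2, 8.3]
ft_force: [-0.2, -0.5, 0.2]
finger_gap: 51.0
time: 30.98
tool_pos: [454.4, 106.5, 9.9]
ft_force: [-2.0, -1.2, 5.5]
finger_gap: 35.6
time: 31.23
tool_pos: [453.9, 106.6, 10.0]
tcp_rot: [36.2, 89.9, 6.2]
ft_force: [-0.4, -0.1, 5.9]
finger_gap: 34.9
```

```bash
python3 -m jog '[[[0,0,0.015],[0,0,0],-1],[[0,0,0.045],[0,0,0],-1],[[0,0,0.08],[0,0,0.05],-1],[[0.02,-0.007,0.09],[0,0,0.12],-1],[[0.055,-0.019,0.09],[0,0,0.23],-1]]' 80| grep -v rot; python3 -m jog '[[[0.03,-0.01,0],[0,0,0],-1],[[0.065,-0.023,0],[0,0,0],-1],[[0.1,-0.035,0],[0,0,0],-1],[[0.115,-0.0407,0],[0,0,0],-1],[[0.115,-0.0407,0],[0,0,0],-1]]' 80| grep -v rot;  python3 -m jog '[[[0.0,-0.0,0],[0,0,0],-1],[[0.0,-0.0,0],[0,0,0],-1],[[0.0,-0.0,0],[0,0,0],-1]]' 80| grep -v rot
python3 - <<'E'
from h import *
st();im=vision.snapshot("scene"); u,v=250,190; c=im[v-25:v+25,u-35:u+35].astype(float); c=np.clip(c*1.3,0,255).astype(np.uint8)
cv2.imwrite("pics/z22.png",cv2.resize(c,None,fx=10,fy=10,interpolation=cv2.INTER_CUBIC)[:,:,::-1]); st()
E
```

```text
time: 31.65
tool_pos: [509.2, 88.7, 103.2]
ft_force: [-0.3, 0.3, -0.6]
finger_gap: 35.0
time: 32.07
tool_pos: [625.6, 45.0, 98.7]
ft_force: [-0.1, 1.0, -1.1]
finger_gap: 34.9
time: 32.32
tool_pos: [621.6, 47.3, 98.4]
ft_force: [-0.3, -0.2, -0.5]
finger_gap: 34.8
t 32.32 tcp [621.6  47.3  98.4] jawyaw -16.8 x [-0.001  0.    -1.   ] F [-0.3 -0.2 -0.5] gap 34.8 q [-0. 17. 89.  0. 74. 16.]
t 32.37 tcp [621.7  47.3  98.6] jawyaw -16.8 x [-0.001  0.    -1.   ] F [ 0.4  0.1 -1.4] gap 34.8 q [-0. 17. 89.  0. 74. 16.]
```

View pics/z22.png

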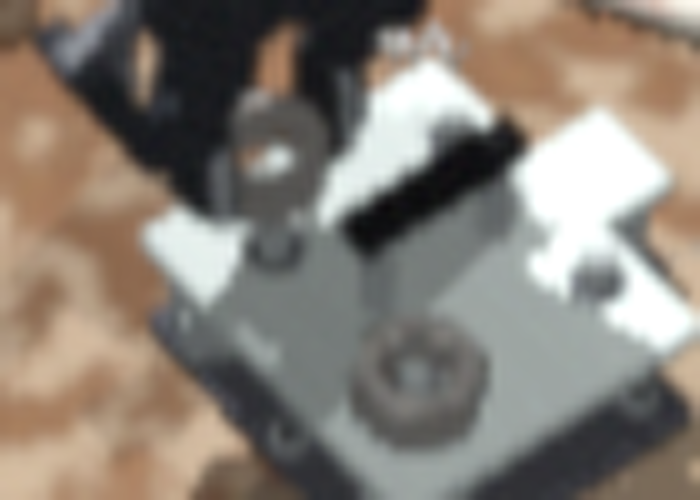

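Move to (623.9, 46.8) and down.

```bash
python3 -m jog '[[[0.0022,-0.0005,-0.01],[0,0,0],-1],[[0.0022,-0.0005,-0.021],[0,0,0],-1],[[0.0022,-0.0005,-0.021],[0,0,0],-1],[[0.0022,-0.0005,-0.021],[0,0,0],-1]]' 80 | grep -v rot; python3 -m jog '[[[0.0,-0.000,-0.005],[0,0,0],-1],[[0.0,0,-0.01],[0,0,0],-1],[[0,0,-0.01],[0,0,0],-1]]' 80| grep -v rot;  python3 -m jog '[[[0.0,-0.000,-0.002],[0,0,0],-1],[[0.0,0,-0.004],[0,0,0],-1],[[0,0,-0.004],[0,0,0],-1]]' 80| grep -v rot
```

```text
time: 32.7
tool_pos: [623.3, 46.4, 75.7]
ft_force: [0.4, -0.5, -1.1]
finger_gap: 34.9
time: 32.95
tool_pos: [624.2, 46.3, 66.4]
ft_force: [-0.4, -0.4, -0.9]
finger_gap: 34.8
time: 33.2
tool_pos: [624.7, 46.3, 63.3]
ft_force: [0.2, 0.5, -2.7]
finger_gap: 35.0
```

```bash
python3 -m jog '[[[-0.0005,0.0003,-0.001],[0,0,0],-1],[[-0.0005,0.0003,-0.001],[0,0,0],-1],[[-0.0005,0.0003,-0.001],[0,0,0],-0.1],[[-0.0005,0.0003,-0.001],[0,0,0],0.1],[[-0.0005,0.0003,-0.001],[0,0,0],0.2]]' 60 | grep -v rot; python3 -m jog '[[[0,0,0],[0,0,0],0.2],[[0,0,0.03],[0,0,0],0.2],[[0,0,0.07],[0,0,0],0.2],[[-0.03,-0.03,0.1],[0,0,0],0.2],[[-0.06,-0.06,0.12],[0,0,0],0.2]]' 60| grep -v rot; python3 -m jog '[[[-0.02,-0.03,0],[0,0,-0.05],0.2],[[-0.04,-0.06,0],[0,0,-0.1],0.2],[[-0.06,-0.09,0],[0,0,-0.2],0.2],[[-0.08,-0.12,0],[0,0,-0.3],0.2],[[-0.09,-0.145,0],[0,0,-0.3],0.2]]' 60| grep -v rot;  python3 - <<'E'
from h import *
st();im=vision.snapshot("scene"); u,v=255,195; c=im[v-25:v+25,u-35:u+35].astype(float); c=np.clip(c*1.3,0,255).astype(np.uint8)
cv2.imwrite("pics/z23.png",cv2.resize(c,None,fx=10,fy=10,interpolation=cv2.INTER_CUBIC)[:,:,::-1])
im=crop("top","t23.png",210,140,370,250,5); crop("scene","s23.png",180,180,340,300,5);st()
E
```

```text
time: 33.62
tool_pos: [624.7, 46.6, 63.0]
ft_force: [0.1, -0.5, -0.6]
finger_gap: 51.0
time: 34.03
tool_pos: [575.7, -3.2, 179.2]
ft_force: [0.8, -0.9, 0.8]
finger_gap: 51.2
time: 34.45
tool_pos: [482.2, -150.3, 176.0]
ft_force: [0.1, -0.4, -0.8]
finger_gap: 51.2
t 34.45 tcp [ 482.2 -150.3  176. ] jawyaw -34.4 x [-0.    -0.001 -1.   ] F [ 0.1 -0.4 -0.8] gap 51.2 q [-23.  -5. 105.  -0.  80.  11.]
t 34.6 tcp [ 483.6 -150.3  176.1] jawyaw -34.2 x [ 0.001 -0.    -1.   ] F [0.6 0.  0.2] gap 51.0 q [-23.  -5. 105.  -0.  80.  11.]
```

View pics/z23.png

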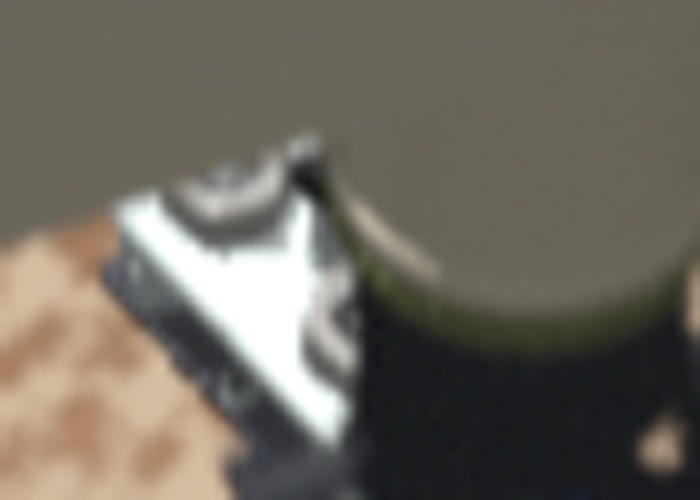

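View pics/t23.png

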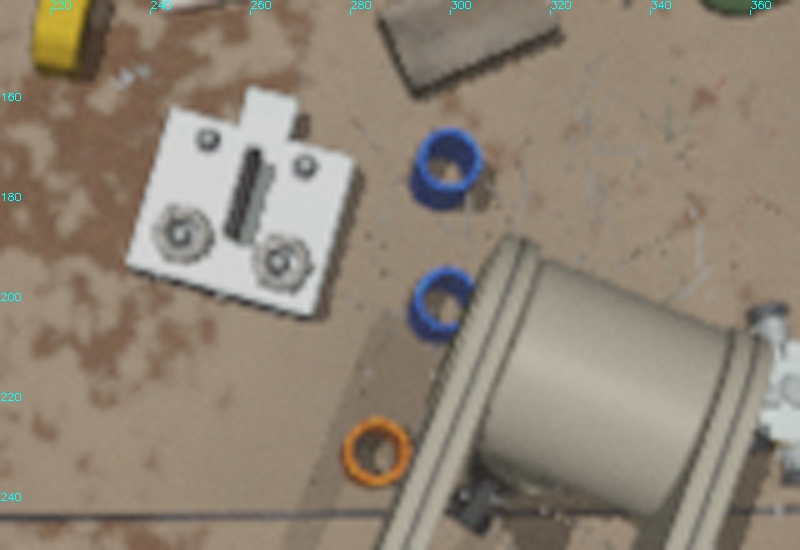

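View pics/s23.png

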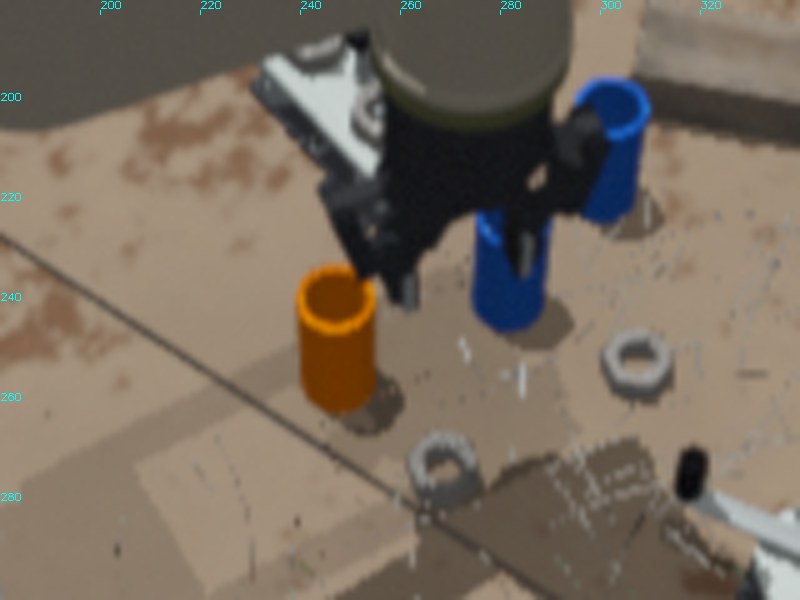

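Run:
```python
from h import *
np.set_printoptions(precision=1,suppress=True)
print("orange",plane("top",285,230,90),"blue",plane("top",299,201,90),plane("top",299.5,172,90))
print("C",plane("scene",268.2,272.2,19)[:2]-[2.6,0],"D",plane("scene",306.9,252.,19)[:2]-[2.6,0]); st()
```

```text
orange [476.7 -79.4  90. ] blue [ 569.9 -126.9   90. ] [ 665.5 -131.1   90. ]
C [ 462.8 -159.9] D [ 575.8 -211.4]
t 34.6 tcp [ 483.6 -150.3  176.1] jawyaw -34.2 x [ 0. -0. -1.] F [0.6 0.  0.2] gap 51.0 q [-23.  -5. 105.  -0.  80.  11.]
```

```bash
python3 -m jog '[[[-0.02,-0.01,-0.02],[0,0,0],0.2],[[-0.021,-0.01,-0.05],[0,0,0],0.2],[[-0.021,-0.01,-0.085],[0,0,0],0.2],[[-0.021,-0.01,-0.11],[0,0,0],0.2],[[-0.021,-0.01,-0.11],[0,0,0],0.2]]' 60 | grep -v rot; python3 -m jog '[[[0,0,0],[0,0,0],0.2],[[0,0,0],[0,0,0],0.2]]' 60
python3 - <<'E'
from h import *
st();im=vision.snapshot("scene"); u,v=268,265; c=im[v-25:v+25,u-35:u+35].astype(float); c=np.clip(c*1.3,0,255).astype(np.uint8)
cv2.imwrite("pics/z24.png",cv2.resize(c,None,fx=10,fy=10,interpolation=cv2.INTER_CUBIC)[:,:,::-1]); st()
E
```

```text
time: 35.02
tool_pos: [459.5, -155.9, 60.0]
ft_force: [-0.5, 2.1, -0.8]
finger_gap: 50.9
time: 35.18
tool_pos: [464.5, -158.6, 67.4]
tcp_rot: [14.0, 89.9, -19.9]
ft_force: [0.1, -0.6, 1.1]
finger_gap: 51.1
t 35.18 tcp [ 464.5 -158.6   67.4] jawyaw -33.9 x [ 0.002 -0.001 -1.   ] F [ 0.1 -0.6  1.1] gap 51.1 q [-25.  -1. 112.   0.  68.   9.]
t 35.23 tcp [ 465.  -159.    68.1] jawyaw -33.9 x [ 0.003 -0.001 -1.   ] F [ 0.4 -0.7  0.4] gap 51.3 q [-25.  -1. 112.   0.  68.   9.]
```

View pics/z24.png

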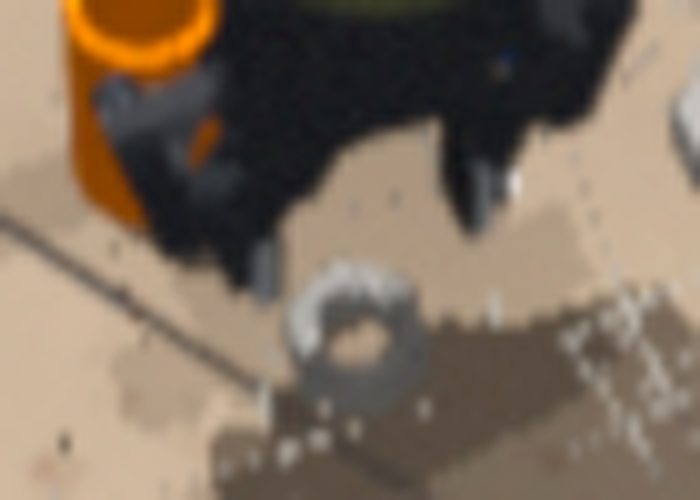

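```bash
python3 -m jog '[[[-0.0015,-0.001,-0.02],[0,0,0],0.2],[[-0.0015,-0.001,-0.04],[0,0,0],0.2],[[-0.0015,-0.001,-0.055],[0,0,0],0.2],[[-0.0015,-0.001,-0.0585],[0,0,0],0.2],[[-0.0015,-0.001,-0.0585],[0,0,0],0.2]]' 40| grep -v rot && python3 -m jog '[[[0,0,0],[0,0,0],0],[[0,0,0],[0,0,0],-0.2],[[0,0,0],[0,0,0],-0.4],[[0,0,0.0],[0,0,0],-1],[[0,0,0.0],[0,0,0],-1]]' 60| grep -v rot; python3 -m jog '[[[0,0,0.0005],[0,0,0],-1],[[0,0,0.001],[0,0,0],-1],[[0,0,0.001],[0,0,0],-1]]' 80
```

```text
time: 35.65
tool_pos: [462.1, -159.7, 7.8]
ft_force: [-0.1, 0.0, -0.0]
finger_gap: 51.4
time: 36.07
tool_pos: [463.3, -160.4, 9.6]
ft_force: [-1.2, 1.1, 5.5]
finger_gap: 35.2
time: 36.32
tool_pos: [462.9, -160.3, 9.7]
tcp_rot: [9.3, 89.8, -24.7]
ft_force: [0.2, -0.0, 7.3]
finger_gap: 34.8
```

```bash
python3 -m jog '[[[0,0,0.015],[0,0,0],-1],[[0,0,0.045],[0,0,0],-1],[[0,0,0.08],[0,0,0.0],-1],[[0,0,0.115],[0,0,0.1],-1],[[0,0,0.145],[0,0,0.2],-1]]' 80| grep -v rot; python3 -m jog '[[[0.02,0.012,0.005],[0,0,0.05],-1],[[0.05,0.03,0.005],[0,0,0.1],-1],[[0.085,0.05,0.005],[0,0,0.1],-1],[[0.12,0.071,0.005],[0,0,0.1],-1],[[0.15,0.089,0.005],[0,0,0.1],-1]]' 80| grep -v rot;  python3 -m jog '[[[0.025,0.015,0],[0,0,0],-1],[[0.05,0.03,0],[0,0,0],-1],[[0.057,0.0335,-0.02],[0,0,0],-1],[[0.057,0.0335,-0.04],[0,0,0],-1],[[0.057,0.0335,-0.04],[0,0,0],-1]]' 80| grep -v rot; python3 -m jog '[[[0.0,-0.0,0],[0,0,0],-1],[[0.0,-0.0,0],[0,0,0],-1]]' 80| grep -v rot
python3 - <<'E'
from h import *
st();im=vision.snapshot("scene"); u,v=265,185; c=im[v-25:v+25,u-35:u+35].astype(float); c=np.clip(c*1.3,0,255).astype(np.uint8)
cv2.imwrite("pics/z25.png",cv2.resize(c,None,fx=10,fy=10,interpolation=cv2.INTER_CUBIC)[:,:,::-1]); st()
E
```

```text
time: 36.73
tool_pos: [461.7, -159.7, 155.6]
ft_force: [0.8, 0.3, -0.4]
finger_gap: 34.4
time: 37.15
tool_pos: [613.4, -69.3, 158.4]
ft_force: [1.2, -0.2, -0.5]
finger_gap: 34.6
time: 37.57
tool_pos: [666.1, -36.2, 112.7]
ft_force: [-1.1, -0.1, -2.7]
finger_gap: 34.8
time: 37.73
tool_pos: [668.5, -37.5, 119.0]
ft_force: [0.8, 0.5, -0.5]
finger_gap: 34.6
t 37.73 tcp [668.5 -37.5 119. ] jawyaw -16.8 x [ 0. -0. -1.] F [ 0.8  0.5 -0.5] gap 34.6 q [-8. 23. 80. -0. 77.  9.]
t 37.78 tcp [669.1 -37.7 119.8] jawyaw -16.8 x [ 0.002 -0.    -1.   ] F [-0.2  0.1 -1. ] gap 34.3 q [-8. 23. 80. -0. 77.  9.]
```

View pics/z25.png

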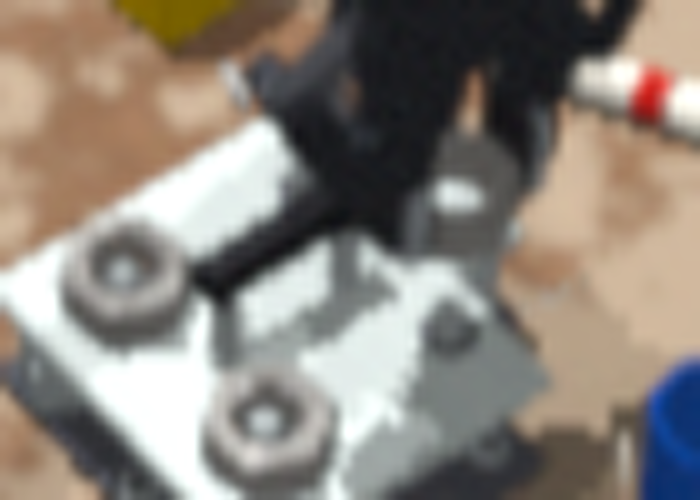

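```bash
python3 -m jog '[[[0.0,0,-0.02],[0,0,0],-1],[[0.0,0,-0.035],[0,0,0],-1],[[0.0,0,-0.044],[0,0,0],-1],[[0.0,0,-0.044],[0,0,0],-1]]' 80 | grep -v rot; python3 -m jog '[[[0.0,-0.000,-0.004],[0,0,0],-1],[[0.0,0,-0.009],[0,0,0],-1],[[0,0,-0.009],[0,0,0],-1]]' 80| grep -v rot;  python3 -m jog '[[[0.0,-0.000,-0.002],[0,0,0],-1],[[0.0,0,-0.004],[0,0,0],-1],[[0,0,-0.004],[0,0,0],-1]]' 80| grep -v rot
```

```text
time: 38.12
tool_pos: [666.5, -37.2, 71.3]
ft_force: [-0.3, 0.5, -1.2]
finger_gap: 35.0
time: 38.37
tool_pos: [668.5, -37.2, 64.8]
ft_force: [-0.3, 0.7, -1.7]
finger_gap: 34.4
time: 38.62
tool_pos: [669.1, -37.3, 61.6]
ft_force: [-0.9, 0.0, -0.0]
finger_gap: 34.6
```

```bash
python3 -m jog '[[[0,0,0],[0,0,0],-0.3],[[0,0,0],[0,0,0],-0.1],[[0,0,0],[0,0,0],0.1],[[0,0,0],[0,0,0],0.2],[[0,0,0],[0,0,0],0.2]]' 60 | grep -v rot; python3 -m jog '[[[0,0,0.03],[0,0,0],0.2],[[0,0,0.065],[0,0,0],0.2],[[0,0,0.1],[0,0,0],0.2],[[-0.01,-0.02,0.115],[0,0,-0.05],0.2],[[-0.025,-0.05,0.115],[0,0,-0.12],0.2]]' 60| grep -v rot; python3 -m jog '[[[-0.015,-0.03,0],[0,0,0],0.2],[[-0.03,-0.06,0],[0,0,0],0.2],[[-0.045,-0.09,0],[0,0,0],0.2],[[-0.06,-0.115,0],[0,0,0],0.2],[[-0.067,-0.123,0],[0,0,0],0.2]]' 60| grep -v rot;  python3 - <<'E'
from h import *
st();im=vision.snapshot("scene"); u,v=265,185; c=im[v-25:v+25,u-35:u+35].astype(float); c=np.clip(c*1.3,0,255).astype(np.uint8)
cv2.imwrite("pics/z26.png",cv2.resize(c,None,fx=10,fy=10,interpolation=cv2.INTER_CUBIC)[:,:,::-1])
u,v=306,240; c=im[v-25:v+25,u-35:u+35].astype(float); c=np.clip(c*1.3,0,255).astype(np.uint8)
cv2.imwrite("pics/z27.png",cv2.resize(c,None,fx=10,fy=10,interpolation=cv2.INTER_CUBIC)[:,:,::-1]); st()
E
```

```text
time: 39.03
tool_pos: [668.7, -37.2, 61.3]
ft_force: [-0.4, -0.6, -0.3]
finger_gap: 51.8
time: 39.45
tool_pos: [647.4, -85.8, 183.1]
ft_force: [0.7, -1.5, 0.9]
finger_gap: 50.8
time: 39.87
tool_pos: [574.8, -213.8, 176.4]
ft_force: [-0.3, -0.0, -0.7]
finger_gap: 51.3
t 39.87 tcp [ 574.8 -213.8  176.4] jawyaw -23.8 x [-0.    -0.001 -1.   ] F [-0.3 -0.  -0.7] gap 51.3 q [-25.  12.  87.  -0.  81.  -1.]
t 39.92 tcp [ 574.5 -213.7  176.3] jawyaw -23.9 x [-0.001 -0.001 -1.   ] F [ 0.4 -1.3 -0.2] gap 50.9 q [-25.  12.  87.  -0.  81.  -1.]
```

View pics/z26.png

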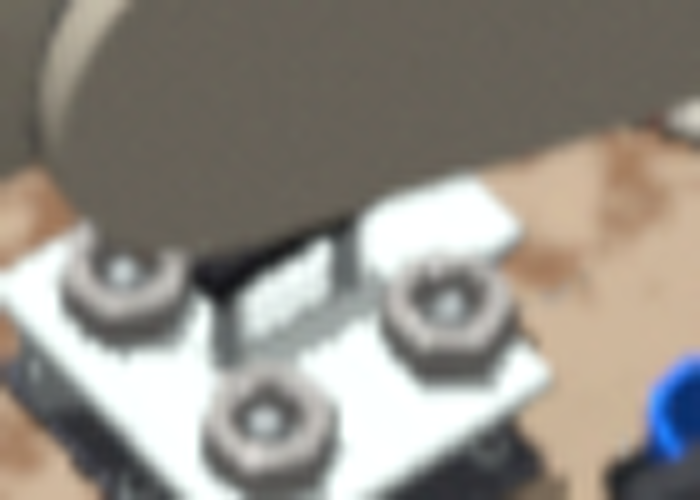

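View pics/z27.png

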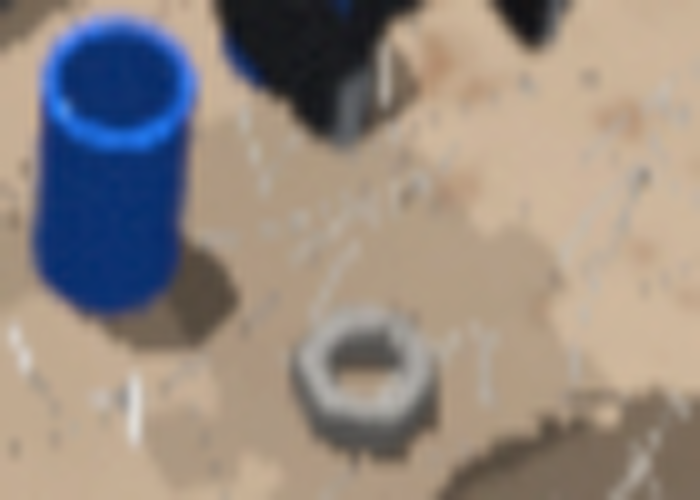

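Run:
```python
from h import *
im=vision.snapshot("scene")
w,m=hexfit("scene",im,580.1,-210.3)
w=cv2.resize(w,(500,500))[:,:,::-1]; cv2.imwrite("pics/hexD.png",cv2.convertScaleAbs(w,alpha=1.5,beta=-40))
print(plane("scene",307.2,250.7,19)[:2]-[2.6,0]); st()
```

```text
[ 579.74070199 -209.9183042 ]
t 39.97 tcp [ 575.6 -211.9  176.3] jawyaw -23.8 x [-0. -0. -1.] F [ 1.2  0.3 -0.3] gap 51.3 q [-25.  12.  87.  -0.  81.  -1.]
```

View pics/hexD.png

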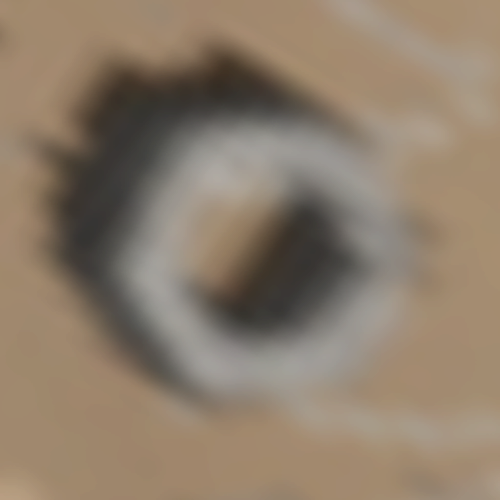

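```bash
python3 -m jog '[[[0.003,0.002,-0.02],[0,0,-0.1],0.2],[[0.003,0.002,-0.05],[0,0,-0.11],0.2],[[0.003,0.002,-0.085],[0,0,-0.11],0.2],[[0.003,0.002,-0.11],[0,0,-0.11],0.2],[[0.003,0.002,-0.11],[0,0,-0.11],0.2]]' 60 | grep -v rot; python3 -m jog '[[[0,0,0],[0,0,0],0.2],[[0,0,0],[0,0,0],0.2],[[0,0,0],[0,0,0],0.2]]' 60| grep -v rot; python3 -c "
from h import *
st()"
```

```text
time: 40.38
tool_pos: [575.9, -204.8, 59.3]
ft_force: [-1.0, 0.7, -1.3]
finger_gap: 51.0
time: 40.63
tool_pos: [581.8, -208.6, 69.2]
ft_force: [-0.3, 0.1, -0.1]
finger_gap: 51.5
t 40.63 tcp [ 581.8 -208.6   69.2] jawyaw -29.9 x [ 0.004 -0.002 -1.   ] F [-0.3  0.1 -0.1] gap 51.5 q [-24.  18.  92.   0.  70.   5.]
```

```bash
python3 -m jog '[[[-0.0015,-0.0005,-0.02],[0,0,0],0.2],[[-0.0015,-0.0005,-0.04],[0,0,0],0.2],[[-0.0015,-0.0005,-0.055],[0,0,0],0.2],[[-0.0015,-0.0005,-0.0585],[0,0,0],0.2],[[-0.0015,-0.0005,-0.0585],[0,0,0],0.2]]' 40| grep -v rot && python3 -c "
from h import *
st()
im=vision.snapshot('scene'); u,v=306,245; c=im[v-25:v+25,u-35:u+35].astype(float); c=np.clip(c*1.5,0,255).astype(np.uint8)
cv2.imwrite('pics/z28.png',cv2.resize(c,None,fx=10,fy=10,interpolation=cv2.INTER_CUBIC)[:,:,::-1])"
```

```text
time: 41.05
tool_pos: [578.3, -208.7, 8.2]
ft_force: [0.0, -0.4, -0.4]
finger_gap: 51.1
t 41.05 tcp [ 578.3 -208.7    8.2] jawyaw -30.0 x [ 0.  0. -1.] F [ 0.  -0.4 -0.4] gap 51.1 q [-25.  22.  93.   0.  64.   5.]
```

View pics/z28.png

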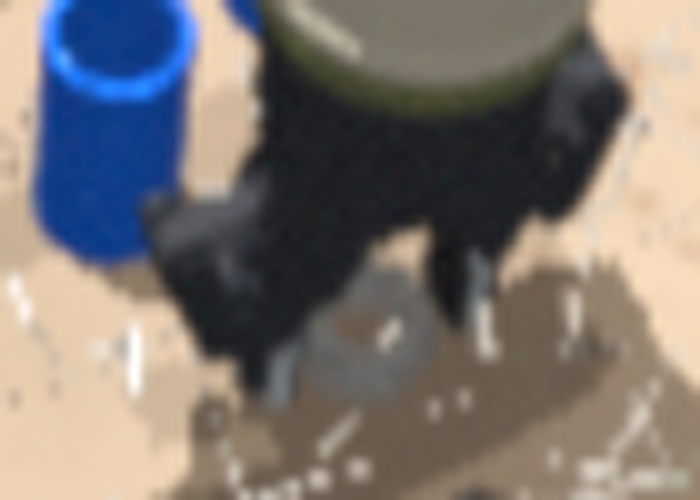

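Nut D lies between the pads. I'll close.

```bash
python3 -m jog '[[[0,0,0],[0,0,0],0],[[0,0,0],[0,0,0],-0.2],[[0,0,0],[0,0,0],-0.4],[[0,0,0.0],[0,0,0],-1],[[0,0,0.0],[0,0,0],-1]]' 60| grep -v rot; python3 -m jog '[[[0,0,0.0005],[0,0,0],-1],[[0,0,0.001],[0,0,0],-1],[[0,0,0.001],[0,0,0],-1]]' 80; python3 -m jog '[[[0,0,0.015],[0,0,0],-1],[[0,0,0.045],[0,0,0],-1],[[0,0,0.08],[0,0,0.0],-1],[[0,0,0.115],[0,0,0.1],-1],[[0,0,0.15],[0,0,0.2],-1]]' 80| grep -v rot
```

```text
time: 41.52
tool_pos: [579.8, -209.5, 10.4]
ft_force: [-1.5, 1.0, 5.8]
finger_gap: 35.1
time: 41.77
tool_pos: [579.6, -209.4, 10.5]
tcp_rot: [5.6, 89.8, -24.3]
ft_force: [-0.3, -0.2, 7.8]
finger_gap: 34.4
time: 42.18
tool_pos: [577.4, -208.4, 159.7]
ft_force: [0.9, -0.1, -1.5]
finger_gap: 34.4
```

```bash
python3 -m jog '[[[0.008,0.018,0.0],[0,0,0.03],-1],[[0.022,0.048,0.0],[0,0,0.03],-1],[[0.037,0.08,0.0],[0,0,0.03],-1],[[0.052,0.112,0.0],[0,0,0.03],-1],[[0.067,0.144,0.0],[0,0,0.03],-1]]' 80| grep -v rot;  python3 -m jog '[[[0.015,0.032,0],[0,0,0],-1],[[0.03,0.064,0],[0,0,0],-1],[[0.0424,0.0925,0],[0,0,0],-1],[[0.0424,0.0925,-0.02],[0,0,0],-1],[[0.0424,0.0925,-0.035],[0,0,0],-1]]' 80| grep -v rot; python3 -m jog '[[[0.0,-0.0,0],[0,0,0],-1],[[0.0,-0.0,0],[0,0,0],-1],[[0.0,-0.0,0],[0,0,0],-1]]' 80| grep -v rot
python3 - <<'E'
from h import *
st();im=vision.snapshot("scene"); u,v=260,185; c=im[v-25:v+25,u-35:u+35].astype(float); c=np.clip(c*1.3,0,255).astype(np.uint8)
cv2.imwrite("pics/z29.png",cv2.resize(c,None,fx=10,fy=10,interpolation=cv2.INTER_CUBIC)[:,:,::-1]); st()
E
```

```text
time: 42.6
tool_pos: [645.2, -63.4, 158.6]
ft_force: [0.2, -0.8, -0.7]
finger_gap: 34.8
time: 43.02
tool_pos: [688.1, 30.0, 123.3]
ft_force: [-0.6, -0.1, -3.1]
finger_gap: 34.5
time: 43.27
tool_pos: [687.1, 26.5, 123.7]
ft_force: [0.5, 0.5, -0.2]
finger_gap: 34.4
t 43.27 tcp [687.1  26.5 123.7] jawyaw -16.9 x [-0.001 -0.    -1.   ] F [ 0.5  0.5 -0.2] gap 34.4 q [-2. 25. 77. -0. 78. 15.]
t 43.32 tcp [687.6  26.5 124.5] jawyaw -16.9 x [ 0.001 -0.    -1.   ] F [ 0.7  0.  -0.7] gap 34.5 q [-2. 25. 77. -0. 78. 15.]
```

View pics/z29.png

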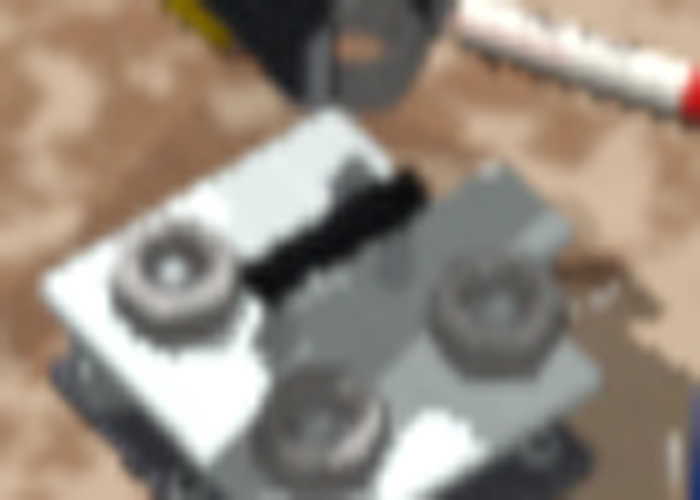

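```bash
python3 -m jog '[[[0.0013,0.0008,-0.02],[0,0,0],-1],[[0.0013,0.0008,-0.035],[0,0,0],-1],[[0.0013,0.0008,-0.048],[0,0,0],-1],[[0.0013,0.0008,-0.048],[0,0,0],-1]]' 80 | grep -v rot; python3 -m jog '[[[0.0,-0.000,-0.004],[0,0,0],-1],[[0.0,0,-0.009],[0,0,0],-1],[[0,0,-0.009],[0,0,0],-1]]' 80| grep -v rot;  python3 -m jog '[[[0.0,-0.000,-0.002],[0,0,0],-1],[[0.0,0,-0.004],[0,0,0],-1],[[0,0,-0.004],[0,0,0],-1]]' 80| grep -v rot
```

```text
time: 43.65
tool_pos: [686.1, 28.1, 71.5]
ft_force: [-0.7, 0.6, -1.8]
finger_gap: 34.4
time: 43.9
tool_pos: [688.7, 28.5, 66.2]
ft_force: [1.5, 0.1, -1.1]
finger_gap: 34.3
time: 44.15
tool_pos: [688.9, 28.6, 62.7]
ft_force: [-0.5, -0.2, -1.1]
finger_gap: 34.5
```

```bash
python3 -m jog '[[[0,0,0],[0,0,0],-0.3],[[0,0,0],[0,0,0],-0.1],[[0,0,0],[0,0,0],0.1],[[0,0,0],[0,0,0],0.2],[[0,0,0],[0,0,0],0.2]]' 60 | grep -v rot; python3 -m jog '[[[0,0,0.03],[0,0,0],0.2],[[0,0,0.065],[0,0,0],0.2],[[0,0,0.1],[0,0,0],0.2],[[-0.01,-0.015,0.125],[0,0,0],0.2],[[-0.03,-0.045,0.13],[0,0,0],0.2]]' 60| grep -v rot; python3 -m jog '[[[-0.02,-0.033,0],[0,0,0],0.2],[[-0.04,-0.066,0],[0,0,0],0.2],[[-0.06,-0.1,0],[0,0,0],0.2],[[-0.08,-0.133,0],[0,0,0],0.2],[[-0.1,-0.166,0],[0,0,0],0.2]]' 30| grep -v rot;  python3 -m jog '[[[-0.01,-0.025,0],[0,0,0],0.2],[[-0.02,-0.05,0],[0,0,0],0.2],[[-0.03,-0.08,0],[0,0,0],0.2],[[-0.03,-0.08,0],[0,0,0],0.2]]' 30| grep -v rot
python3 - <<'E'
from h import *
st()
im=crop("top","t30.png",210,130,400,250,4); crop("scene","s30.png",190,120,370,300,4);st()
E
```

```text
time: 44.57
tool_pos: [689.0, 28.6, 63.0]
ft_force: [0.2, -0.0, 0.5]
finger_gap: 50.9
time: 44.98
tool_pos: [662.7, -14.2, 200.1]
ft_force: [0.9, -1.5, 1.4]
finger_gap: 51.2
time: 45.4
tool_pos: [557.7, -183.8, 193.0]
ft_force: [0.4, -0.1, 0.7]
finger_gap: 51.1
time: 45.73
tool_pos: [526.9, -267.3, 193.1]
ft_force: [0.8, -1.0, -1.1]
finger_gap: 51.2
t 45.73 tcp [ 526.9 -267.3  193.1] jawyaw -17.0 x [-0.    -0.003 -1.   ] F [ 0.8 -1.  -1.1] gap 51.2 q [-32.   7.  90.  -0.  82. -15.]
t 45.83 tcp [ 528.4 -263.5  192.9] jawyaw -16.9 x [ 0.  0. -1.] F [ 0.6 -0.3  1. ] gap 51.3 q [-31.   7.  90.   0.  82. -15.]
```

View pics/t30.png

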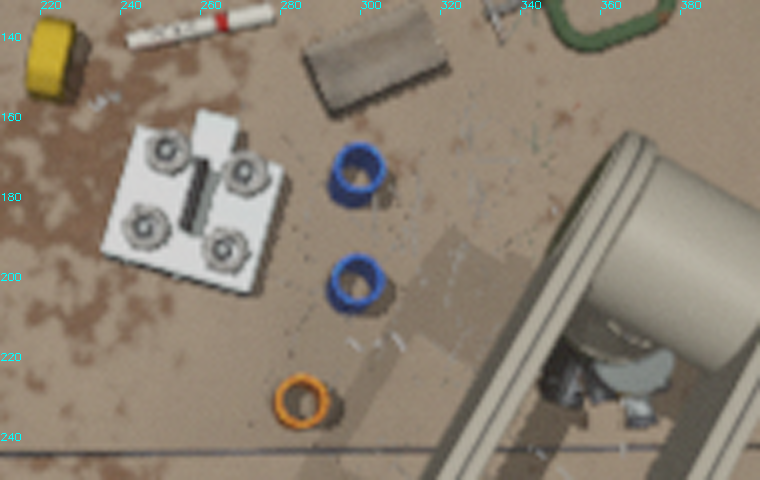

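View pics/s30.png

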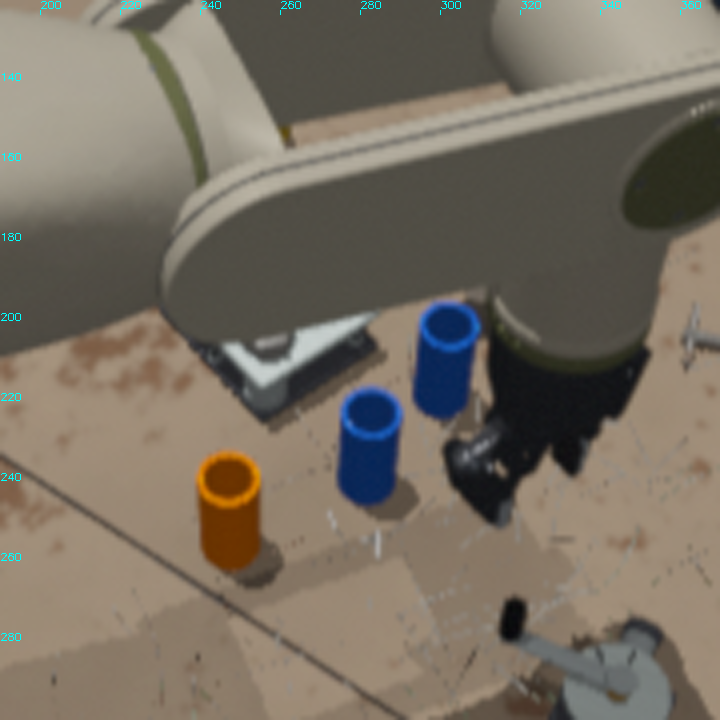

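Top view: all four nuts sit on the four pins, and none is left on the bench. The lever is still shut (grip at scene (316,275)). Now I'll take the lever to half open.

```bash
python3 -m jog '[[[-0.0225,-0.0155,0],[0,0,0],0.2],[[-0.0225,-0.0155,-0.02],[0,0,0],0.2],[[-0.0225,-0.0155,-0.04],[0,0,0],0.2],[[-0.0225,-0.0155,-0.06],[0,0,0],0.2],[[-0.0225,-0.0155,-0.06],[0,0,0],0.2]]' 30| grep -v rot;  python3 -m jog '[[[0,0,0],[0,0,0],0.2],[[0,0,0],[0,0,0],0.2],[[0,0,0],[0,0,0],0.2]]' 30| grep -v rot
python3 - <<'E'
from h import *
st();im=vision.snapshot("scene"); u,v=317,265; c=im[v-25:v+25,u-35:u+35].astype(float); c=np.clip(c*1.3,0,255).astype(np.uint8)
cv2.imwrite("pics/z31.png",cv2.resize(c,None,fx=10,fy=10,interpolation=cv2.INTER_CUBIC)[:,:,::-1]); st()
E
```

```text
time: 46.25
tool_pos: [504.4, -275.2, 128.1]
ft_force: [-1.2, 0.8, -1.0]
finger_gap: 51.2
time: 46.5
tool_pos: [507.6, -278.1, 134.6]
ft_force: [0.4, -0.4, 0.2]
finger_gap: 51.1
t 46.5 tcp [ 507.6 -278.1  134.6] jawyaw -16.7 x [ 0.002 -0.001 -1.   ] F [ 0.4 -0.4  0.2] gap 51.1 q [-34.   8.  96.   0.  76. -17.]
t 46.55 tcp [ 507.5 -278.2  134.6] jawyaw -16.8 x [ 0.002 -0.002 -1.   ] F [ 0.1 -1.3 -0.2] gap 51.0 q [-34.   8.  96.   0.  76. -17.]
```

View pics/z31.png

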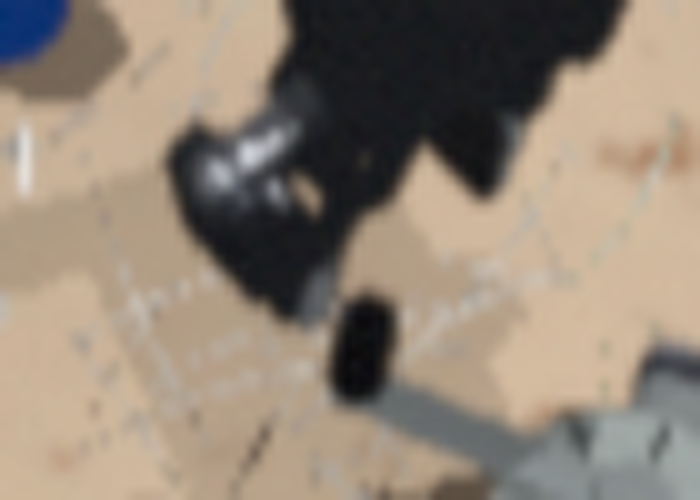

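```bash
python3 - <<'E'
from h import *
print(plane("scene",318.3,270.3,96.5), proj("scene",[505.8,-279,96.5]))
E
python3 -m jog '[[[-0.0018,-0.0006,-0.025],[0,0,0],0.2],[[-0.0018,-0.0006,-0.045],[0,0,0],0.2],[[-0.0018,-0.0006,-0.056],[0,0,0],0.2],[[-0.0018,-0.0006,-0.056],[0,0,0],0.2],[[-0.0018,-0.0006,-0.056],[0,0,0],0.2]]' 30| grep -v rot
```

```text
[ 509.03157911 -280.13205403   96.5       ] [317.24033328 271.0087672 ]
time: 46.97
tool_pos: [504.5, -278.4, 77.0]
ft_force: [-0.0, -0.1, 0.3]
finger_gap: 51.3
```

```bash
python3 -m jog '[[[0,0,0],[0,0,0],-0.3],[[0,0,0],[0,0,0],-0.6],[[0,0,0],[0,0,0],-1],[[0,0,0],[0,0,0],-1],[[0,0,0],[0,0,0],-1]]' 30; python3 -c "
from h import *
st()"
```

```text
time: 47.38
tool_pos: [505.6, -279.1, 78.2]
tcp_rot: [-13.5, 89.8, -30.3]
ft_force: [0.7, 0.1, 6.4]
finger_gap: 15.1
t 47.38 tcp [ 505.6 -279.1   78.2] jawyaw -16.8 x [ 0.002 -0.001 -1.   ] F [0.7 0.1 6.4] gap 15.1 q [-34.  12.  98.   0.  70. -17.]
```

```bash
python3 -m jog '[[[0.0141,0.0009,0],[0,0,0],-1],[[0.0284,-0.001,0],[0,0,0],-1],[[0.042,-0.0056,0],[0,0,0],-1],[[0.0512,-0.0105,0],[0,0,0],-1],[[0.0558,-0.0136,0],[0,0,0],-1]]' 30|grep -v rot;python3 -m jog '[[[0,0,0],[0,0,0],-1],[[0,0,0],[0,0,0],-1],[[0,0,0],[0,0,0],-1]]' 30; python3 -c "
from h import *
s=st();d=s['tool_pos'][:2]-[517.1,-353.2];print(np.hypot(*d),np.degrees(np.arctan2(d[1],d[0])))"
```

```text
time: 47.8
tool_pos: [561.1, -291.8, 77.4]
ft_force: [-3.1, 2.2, 8.3]
finger_gap: 15.2
time: 48.05
tool_pos: [561.1, -291.9, 77.5]
tcp_rot: [14.2, 89.9, -2.6]
ft_force: [1.8, 3.6, 4.6]
finger_gap: 14.9
t 48.05 tcp [ 561.1 -291.9   77.5] jawyaw -16.8 x [ 0.002 -0.    -1.   ] F [1.8 3.6 4.6] gap 14.9 q [-32.  20.  89.   0.  72. -15.]
75.43323102889768 54.299757331345106
```

```bash
python3 -m jog '[[[0,0,0],[0,0,0],-0.5],[[0,0,0],[0,0,0],-0.1],[[0,0,0],[0,0,0],0.2],[[0,0,0],[0,0,0],0.2],[[0,0,0],[0,0,0],0.2]]' 30|grep -v rot;python3 -m jog '[[[0,0,0.03],[0,0,0],0.2],[[0,0,0.065],[0,0,0],0.2],[[0,0,0.1],[0,0,0],0.2],[[0.01,0.02,0.12],[0,0,0],0.2],[[0.02,0.05,0.12],[0,0,0],0.2]]' 30|grep -v rot; python3 -m jog '[[[-0.04,0.01,0.02],[0,0,0],0.2],[[-0.08,0.02,0.02],[0,0,0],0.2],[[-0.12,0.03,0.02],[0,0,0],0.2],[[-0.16,0.035,0.02],[0,0,0],0.2],[[-0.19,0.04,0.02],[0,0,0],0.2]]' 30|grep -v rot; python3 -m jog '[[[-0.02,0.01,0.0],[0,0,0],0.2],[[-0.02,0.01,0.0],[0,0,0],0.2],[[-0.02,0.01,0],[0,0,0],0.2]]' 30|grep -v rot
python3 - <<'E'
from h import *
im=crop("top","t32.png",345,180,395,245,8); crop("scene","s32.png",290,225,370,315,7)
im=vision.snapshot("top"); cv2.imwrite("pics/t33.png",im[:,:,::-1]); im=vision.snapshot("scene"); cv2.imwrite("pics/s33.png",im[:,:,::-1]); st()
E
```

```text
time: 48.47
tool_pos: [559.9, -292.1, 76.3]
ft_force: [-0.7, 0.2, -0.1]
finger_gap: 51.2
time: 48.88
tool_pos: [582.8, -245.6, 204.0]
ft_force: [1.2, -0.4, 1.1]
finger_gap: 50.9
time: 49.3
tool_pos: [387.9, -201.3, 216.1]
ft_force: [0.3, -0.7, 1.2]
finger_gap: 51.2
time: 49.55
tool_pos: [370.0, -192.2, 217.1]
ft_force: [0.1, -1.2, 0.0]
finger_gap: 51.2
t 49.75 tcp [ 371.1 -192.4  216.8] jawyaw -16.8 x [ 0. -0. -1.] F [-0.1  1.   0.8] gap 51.1 q [-34. -21. 114.   0.  87. -18.]
```

View pics/t32.png

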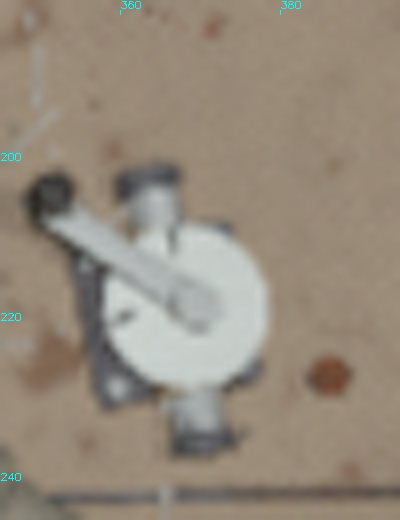

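View pics/s32.png

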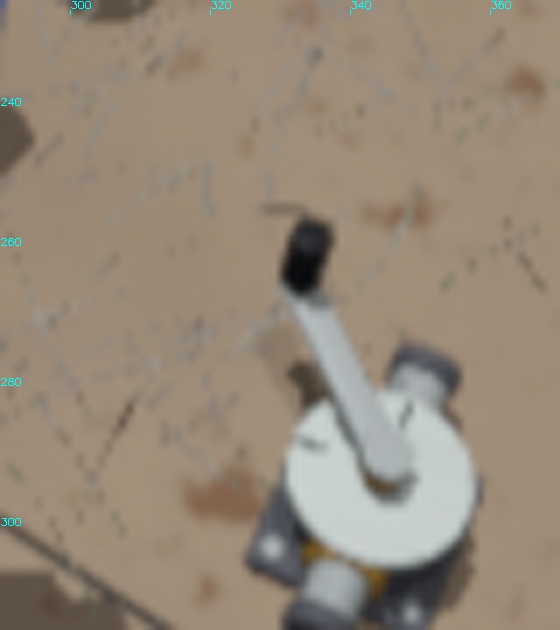

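View pics/t33.png

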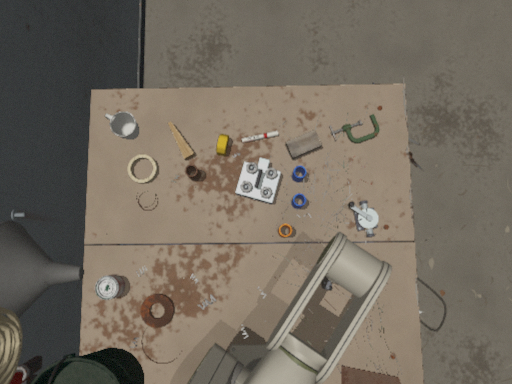

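View pics/s33.png

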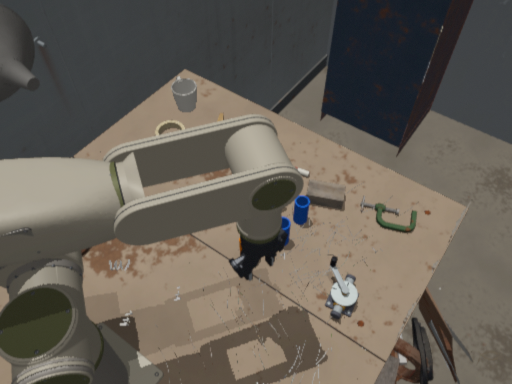

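Run:
```python
from h import *
np.set_printoptions(precision=1,suppress=True)
c=np.array([517.1,-353.2])
def a(p,c=c): d=p[:2]-c; return np.hypot(*d).round(1),np.degrees(np.arctan2(d[1],d[0])).round(1)
print("grip top",a(plane("top",350.8,203.4,96.5)),"scene",a(plane("scene",334.3,258.1,96.5)-[2.6,0,0]))
q=lambda o,k,p:(o[0]+p[0]/k-.44,o[1]+p[1]/k-.44)
# disc centre & marks: top crop
t=cv2.imread("pics/t33.png")[:,:,::-1].astype(int); 
for n,o,k,C,S,F in (("top",(345,180),8,(187,306),(123,317),(173,238)),("scene",(290,225),7,(383,478),(312,443),(405,412))):
    ctr=plane(n,*q(o,k,C),50)[:2]
    print(n,ctr,"shut",a(plane(n,*q(o,k,S),50),ctr),"full",a(plane(n,*q(o,k,F),50),ctr))
# final carrier check from top: nuts/pins
im=cv2.imread("pics/t33.png")[:,:,::-1]; crop("top","t34.png",180,125,320,215,5,im)
```

```text
grip top (np.float64(73.9), np.float64(55.3)) scene (np.float64(71.9), np.float64(53.6))
top [ 515.6 -356. ] shut (np.float64(26.8), np.float64(99.0)) full (np.float64(28.6), np.float64(8.8))
scene [ 516.6 -357.6] shut (np.float64(27.8), np.float64(96.2)) full (np.float64(28.2), np.float64(12.6))
```

View pics/t34.png

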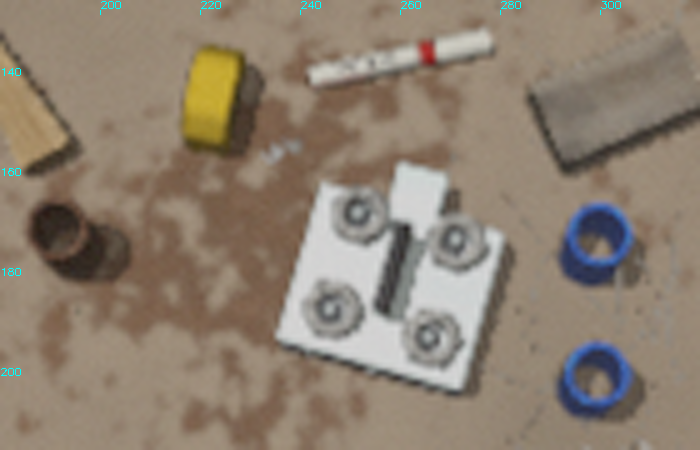

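```bash
python3 -c "
from h import *
from bench import order
st(); print(order.hand_in())"
```

```text
t 49.75 tcp [ 371.1 -192.4  216.8] jawyaw -16.8 x [ 0. -0. -1.] F [-0.1  1.   0.8] gap 51.1 q [-34. -21. 114.   0.  87. -18.]
the job is handed in; nothing more can be done
None
```

The job is done in the order asked and handed in at 49.75 s, with the arm clear of everything.

**What I did**
- **Valve shut:** I turned the lever until it met its stop, pushing with about 27 N.
- **Nipple:** I moved the rusty nipple off the base and stood it on the bench near (678, 227) mm, clear of the base. The blue and orange tubes were not touched.
- **Carrier:** I set it on the base nose over nose. The tool sat 24 mm higher than when it gripped the handle on the bench, which is the depth for all three feet fully home.
- **Nuts:** All four nuts went onto pins 2, 1, 3 and 0, in that order. One had been knocked about 3 cm aside during the run, so I measured it again before picking it up.
- **Valve half open:** I turned the lever to half open only after all four nuts were loaded.

**Last checks**
- **Nuts:** The top view shows four nuts flat on four pins and none left on the bench.
- **Carrier:** It had not moved since it was seated. The pin heights agreed within about 2 mm between the two cameras, which is the limit of the calibration.
- **Lever:** The tool's path gives 44.5° open, and the lever covers the middle mark. The cameras put it at 53.6° to 55.3° against a mark at about 54°.
- **Other objects:** The block, tape measure and marker look unmoved in the final picture.

**One mistake:** I misread the first nut as tipped on edge because it was in shadow. I set it down, made a needless pass over it and gripped it again; nothing was disturbed. No final check failed.

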